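# Seal the cutter dry box

### The arm

A 6-joint arm with a two-finger parallel gripper is mounted at the origin on the work surface. World frame = base frame: x ahead of the robot, y to its left, z up, the work surface at z = 0. Lengths are in m, angles in rad, forces in N, time in s.
With the tool pointing down it reaches from about 0.25 to 0.725 m from the base axis. Payload 9.7 kg.
Tool frame: the origin (TCP) lies on the centre line of the jaws, within the pads' length; the fingertips stand 19 mm ahead of it and the grasp point (between the pads) is the TCP; z points along the fingers, y is the line along which they close (so a half turn about z gives the same grasp; the last joint's range is limited). The gripper opens to 85 mm and grips with 20 to 120 N. Pads are 22 mm wide; open, the fingers measure 114 mm over their backs; the gripper's body (76 mm by 85 mm) begins 54 mm behind the grasp point. The pads swing forward as they close: fully open they stand 13 mm farther back than shut.
Start: joints at [-1.176, 0.087, 0.176, 1.66, 0, 1.571], TCP at [0.212, -0.508, 0.216] pointing down, gripper open.
Joint ranges: [-3.13, 3.13], [-0.85, 1.81], [-1.15, 1.24], [-2.2, 2.28], [-1.44, 1.52], [-3.14, 3.14]. Speed limits (rad/s): [2.22, 2.22, 2.57, 3.14, 3.14, 3.14].

### API

Orientations are given as a unit quaternion [w, x, y, z].
In Python, from workcell import manip, optics, models gives the robot as it stands.
- The arm moves only by the tool jog_arm, never from a script. Its argument "plan" is a list of rows, each an object with "fingers": the gripper command: -1 is shut, 1 is fully open, values between are in proportion; "translation": the shift along the tool's x, y, z in mm, a list of three; "delta_rot": the turn, a rotation vector about the tool's x, y, z in rad, a list of three. A call has 1 to 10 rows; each row shifts and turns the commanded pose from where the row before left it, along the tool's axes as they then stand; what a row does not reach is not made up. A row lasts 1/12 s, in which the tool goes at most 41.7 mm and 7.16 degrees, less where a joint would pass 70% of its speed; a pose out of reach is approached as far as the arm can. A call with a gripper value outside its range is refused whole. The fingers move at their own pace and stop on an object; "grip_force" is the grip in N (left out, the last holds). Time passes only in rows, so rows that do not move let the fingers close. It gives the time, the measured TCP pose, the force, the opening and the grip force at its end, in the units of the state.
- manip.get_state(): the state, without advancing time (a new reading comes with each control period).
- optics.get_image(name): name is "side" or "top"; returns a dict with "image" (420x560x3 uint8, red, green, blue), "fx", "fy", "cx", "cy" (pixels), "cam_to_world" (4x4, takes a point from camera to world coordinates). Camera axes: x right, y down, z forward; pixel columns grow to the right and rows downward; lengths in m; the calibration is good to about 2 mm. A picture is of the moment at which its call begins. There is no depth.
- manip.hand_in(): hands the job in; it is judged then, once.
Trained networks look in a picture, given as the dict that the camera call returned (one of the last four; its "shot" number tells which), for a name from the list of things; names that differ only in an ending like _2 or _b are one class to them, and where a whole thing is asked for, a point or a joint stands for the part that bears it (a point fixed in the world has none). Each returns a list of dicts, best first, with "p" (0 to 1); they miss things now and then, are a little off and sometimes report something else, mostly with a low value. They report only what shows in the picture. A call takes as long as a camera call. They do not tell look-alikes from the thing itself.
- models.find_in(picture, name): "point" ([x, y, z] in m, in world coordinates, good to about 4 mm: the middle of the surface that is visible of it).
The state is a dict: "t": time; "qpos": joint angles; "qd": joint speeds; "tau": joint torques, N m; "position": TCP position; "tool_rot": TCP orientation; "contact_force": force on the tool from outside, world axes, zero at the start; "torque": the same for the moment, N m; "width": opening from 0.0 (shut) to 1.0 (fully open); "gripper_force": force on a finger pad.
Only numpy, scipy, OpenCV 4.12 (cv2) and the standard library are available. Lean on these libraries where they do the work, as an engineer would, in place of code of your own. Each camera call takes 0.05 s, during which the arm holds its last target. There are 200 camera calls.

### The job

Close the blue cutter dry box so that it is airtight: lift the aluminium lid by its black handle, lay it inside the box's raised rim on the rubber gasket and let go of it. Then press the lid down at its four corners in turn, a few millimetres at a time and going round at least twice so that it never cants by more than about 6 degrees, until it sits flat and firmly home on the seat all round, flush with the rim; press gently, never with more than about 2.5 kg, and leave the other things on the bench where they are.

Things in the scene. Friction and masses are not known exactly. Their poses are not given: they have to be found in the camera images.
- box: Fixed open blue box, black floor, outside 200 (x) x 160 (y) mm; origin 59 mm below the seat point, z up. Walls 10 mm thick, opening 180 x 140 mm; their top is the rim, 75 to 95 mm above the bench (the box stands at differing heights).
- box_seat (a point): Centre of the box's opening at the height of the seat, a flat grey ledge around the inside, 16 mm below the rim, on which the closed lid's underside rests; x along the box's long side, z up. A corner that meets the seat stops hard.
- box_rim (a point): Centre of the opening at rim height. Black rubber gasket: four separate corner segments (carrying the lid on a 14 mm square at x +-76, y +-56 mm), standing 9 to 12 mm above the seat. They carry the lid's weight unmoved; each sinks into the seat only when its corner is pressed with about 8 to 14 N (a little more if pressed fast), and stays where pressed, with no spring back.
- lid: Aluminium lid, loose, flat on the bench at the start: plate 172 (x) x 132 (y) x 16 mm, 0.35 to 0.7 kg, the same after a half turn. Origin as lid_foot. It drops into the rim with 4 mm of play on each side; pressing one corner rocks it on the other gasket segments.
- lid_foot (a point): Centre of the lid's underside; x along its long side and its handle, z up through the handle. Flat orange discs (24 mm) on its top at x = +-70, y = +-52 mm mark where to press. Fully home, its underside is at the seat and its top flush with the rim.
- lid_handle (a point): Centre of the lid's black handle bar, 48 mm above the lid's underside: bar 80 mm long along the lid's x, 12 mm thick in y, 16 mm high (from 40 to 56 mm above the underside), carried 24 mm clear of the plate's top by a post under each end (posts at x = +-35 mm, 10 mm wide).
- workpiece: Bystander: loose brown laminated wood block 120 x 70 x 42 mm, at the far side of the bench; origin under its centre.
- step_block: Bystander: loose grey stepped clamp block, 85 mm tall, 62 x 35 mm over all, at the far side; origin at its foot.
- brush: Bystander: loose hand brush lying between the box and the lid, roughly along x, below 40 mm high; origin at the underside of its middle.
- spanner: Bystander: loose flat steel spanner near the robot's left; origin at its middle.
- oil_can: Bystander: loose green can, 60 mm diameter, 140 mm tall, at the far side; origin under its centre.
- spindle_nut: Bystander: loose dark steel spindle nut, 52 mm diameter, 60 mm tall, at the far side; origin under its centre.
Not all that is in view belongs to the job. Of the things that look like the lid, the smaller one is meant.

How it is judged:
By the outcome, as a careful person would: the job done as asked, in the order asked, and still so for the second after the job is handed in, with the robot touching nothing.
It also fails if it takes over 72 s, if anything falls off the work surface, if the arm or the gripper's body presses on something with over 40 N, if the wrist force passes 120 N, or if a joint passes its speed limit or range.

## Working session

There is one attempt and no reset: what is moved stays moved. The work goes in short steps, Python scripts to look and compute and a tool call to move; the robot and the scene stay as the last step left them, time stands still between calls to the robot, and variables do not carry over. Pictures are saved under pics/ and viewed, at most 10 in all, crops included, and the job is handed in when it is done.

Besides the shell and the picture viewer there is one more tool, called after "Call:" by a JSON object that holds its "op" and its "data". jog_arm: Moves the arm, as the interface text tells. Its arguments: {"type":"object","properties":{"plan":{"type":"array"},"grip_force":{"type":"number"}},"required":["plan"]}

```bash
mkdir -p pics
python3 - <<'E'
from workcell import manip, optics, models
import cv2,numpy as np
s=manip.get_state();print({k:np.round(v,3).tolist() for k,v in s.items()})
for n in("top","side"):
    p=optics.get_image(n);cv2.imwrite(f"pics/{n}0.png",p["image"][:,:,::-1])
    print(n,p["fx"],p["cx"],p["cy"],np.round(p["cam_to_world"],3).tolist())
    M=np.linalg.inv(p["cam_to_world"])
    for o in("lid","lid_handle","box","brush","workpiece","step_block","oil_can","spindle_nut","spanner"):
        for d in models.find_in(p,o)[:3]:
            c=M[:3,:3]@d["point"]+M[:3,3]
            print(o,np.round(d["point"],3),round(d["p"],2),np.round([p["fx"]*c[0]/c[2]+p["cx"],p["fy"]*c[1]/c[2]+p["cy"]]))
E
```

```text
{'t': 0.0, 'qpos': [-1.176, 0.087, 0.175, 1.66, 0.0, 1.571], 'qd': [-0.002, 0.002, -0.0, -0.002, 0.001, 0.001], 'tau': [-0.002, -52.039, 46.48, 0.017, -0.0, -0.0], 'position': [0.211, -0.507, 0.216], 'tool_rot': [-0.001, 0.981, 0.196, -0.0], 'contact_force': [0.401, 0.46, 0.238], 'torque': [-0.028, -0.017, 0.016], 'gripper_force': 0.0, 'width': 0.999}
top 453.69219984136254 279.293809519582 215.16558645192237 [[0.005, -0.984, 0.178, 0.337], [-1.0, -0.006, -0.008, 0.036], [0.009, -0.178, -0.984, 1.188], [0.0, 0.0, 0.0, 1.0]]
lid [0.522 0.2   0.014] 0.94 [213. 225.]
lid [ 0.219 -0.263  0.02 ] 0.55 [395. 346.]
lid_handle [ 0.217 -0.263  0.022] 0.71 [395. 347.]
lid_handle [0.523 0.204 0.017] 0.6 [211. 225.]
box [ 0.513 -0.17   0.066] 0.6 [358. 227.]
brush [0.569 0.005 0.017] 0.86 [288. 208.]
workpiece [ 0.75  -0.259  0.043] 0.69 [388. 139.]
workpiece [0.523 0.205 0.013] 0.55 [211. 225.]
step_block [ 0.812 -0.048  0.081] 0.83 [309. 111.]
oil_can [0.773 0.121 0.126] 0.83 [242. 118.]
spindle_nut [0.754 0.237 0.052] 0.82 [200. 136.]
spanner [0.305 0.333 0.008] 0.94 [158. 310.]
side 501.7894200071064 285.3785039936825 212.80374467355398 [[-0.845, -0.273, 0.459, -0.124], [-0.534, 0.421, -0.733, 1.046], [0.007, -0.865, -0.502, 0.77], [0.0, 0.0, 0.0, 1.0]]
lid [ 0.301 -0.214  0.021] 0.67 [389. 213.]
lid [0.51  0.213 0.017] 0.6 [248. 263.]
lid_handle [ 0.303 -0.217  0.021] 0.79 [389. 213.]
lid_handle [0.513 0.215 0.02 ] 0.78 [246. 262.]
lid_handle [ 0.806 -0.043  0.063] 0.66 [219. 181.]
box [ 0.5   -0.134  0.055] 0.55 [318. 197.]
brush [0.562 0.008 0.016] 0.74 [275. 222.]
brush [0.777 0.143 0.086] 0.43 [185. 201.]
workpiece [ 0.739 -0.244  0.037] 0.96 [272. 170.]
step_block [ 0.805 -0.042  0.062] 0.69 [219. 181.]
oil_can [0.77  0.144 0.086] 0.82 [187. 201.]
spindle_nut [0.751 0.255 0.038] 0.72 [165. 235.]
spindle_nut [0.296 0.337 0.011] 0.67 [294. 325.]
spanner [0.297 0.341 0.006] 0.65 [292. 327.]
```

View pics/top0.png

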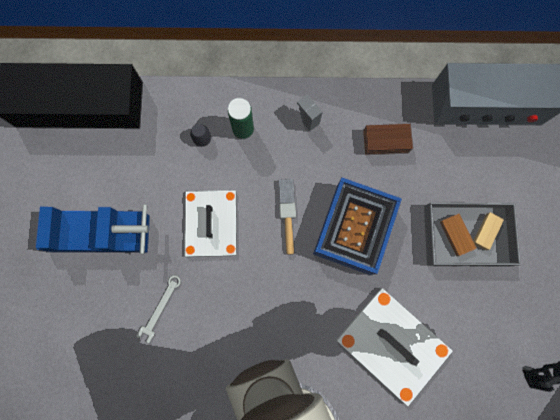

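View pics/side0.png

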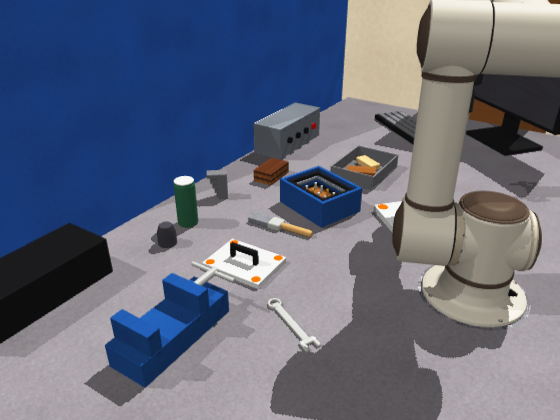

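Things that could be taken for the lid in the top picture: the plate at (210,223), about 66x52 px or 170x132 mm, and the larger plate at (395,346), which is rotated. The smaller one at (210,223) fits the description. I'll check it and the box in a close crop.

Run:
```python
import cv2,numpy as np
t=cv2.imread("pics/top0.png");s=cv2.imread("pics/side0.png")
r=lambda im,x,y,w,h,k:cv2.resize(im[y:y+h,x:x+w],None,fx=k,fy=k,interpolation=cv2.INTER_CUBIC)
a=r(t,310,172,100,110,4);b=r(t,172,180,80,88,5);c=r(s,270,160,100,70,4);
out=np.zeros((600,800,3),np.uint8);out[:440,:400]=a;out[:440,400:800]=b;
cv2.imwrite("pics/c1.png",out[:440]);cv2.imwrite("pics/c2.png",cv2.resize(c,None,fx=2,fy=2,interpolation=cv2.INTER_CUBIC))
```

```text
(no output)
```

View pics/c1.png

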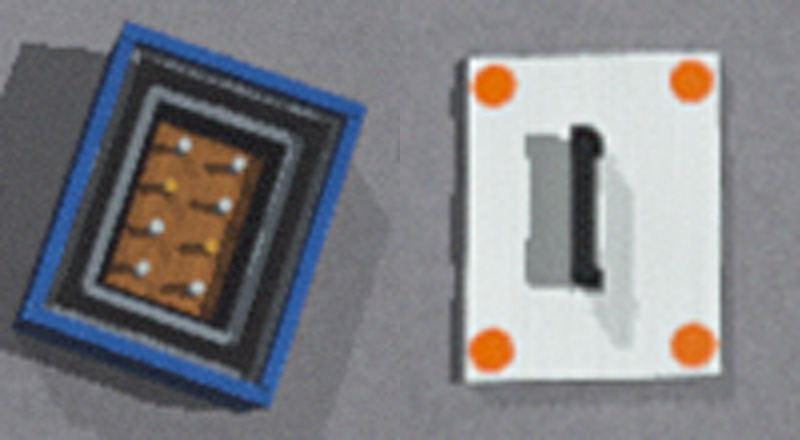

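View pics/c2.png

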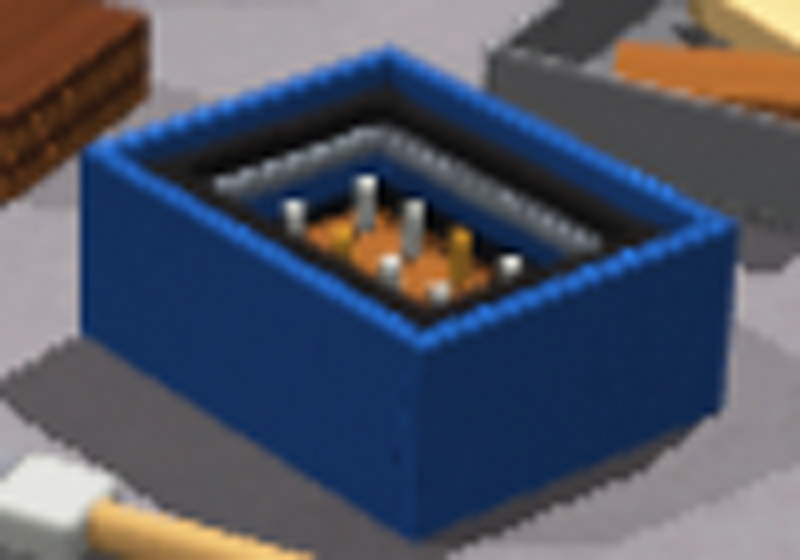

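The crop confirms the lid: orange discs at the four corners, handle along the image vertical (world x), and no taller plate nearby. Next I fit the box rim corners (top about (342,177), (401,197), (376,271), (315,251); side about (280,179), (319,166), (362,188), (323,203)) and the lid discs.

```bash
cat > h.py <<'E'
import numpy as np,cv2
from scipy.optimize import least_squares
def proj(p,P):
    M=np.linalg.inv(p["cam_to_world"]);c=np.atleast_2d(P)@M[:3,:3].T+M[:3,3]
    return np.c_[p["fx"]*c[:,0]/c[:,2]+p["cx"],p["fy"]*c[:,1]/c[:,2]+p["cy"]]
def discs(img,box):
    x,y,w,h=box;m=cv2.inRange(cv2.cvtColor(img[y:y+h,x:x+w],cv2.COLOR_RGB2HSV),(5,150,120),(20,255,255))
    n,_,st,c=cv2.connectedComponentsWithStats(m);k=[i for i in range(1,n) if st[i,4]>12]
    return c[k]+[x,y],st[k,4]
def fit(obs,loc,x0,fz=None):
    """obs: list of (pic,pixels Nx2 matched by nearest to projection)"""
    def W(v):
        z=fz if fz is not None else v[3];c,s=np.cos(v[2]),np.sin(v[2])
        return np.c_[v[0]+c*loc[:,0]-s*loc[:,1],v[1]+s*loc[:,0]+c*loc[:,1],np.full(len(loc),z)]
    def f(v):
        r=[]
        for p,u in obs:
            q=proj(p,W(v));d=u[:,None]-q[None];j=np.argmin((d**2).sum(2),1);r.append(d[np.arange(len(u)),j].ravel())
        return np.concatenate(r)
    s=least_squares(f,x0);return s.x,f(s.x)
D=np.array([[a*.070,b*.052] for a in(1,-1) for b in(1,-1)]);B=np.array([[a*.1,b*.08] for a in(1,-1) for b in(1,-1)])
E
python3 - <<'E'
from workcell import optics
from h import *
T=optics.get_image("top");S=optics.get_image("side")
ut=np.array([[128,22],[366,103],[267,400],[18,318]])/4+[310,172]-.4
us=np.array([[85,150],[390,47],[735,222],[422,345]])/8+[270,160]-.45
for o in([(T,ut)],[(T,ut),(S,us)],[(S,us)]):
    for z in (None,.085):
        v,r=fit(o,B,[.51,-.155,-.25]+([.085] if z is None else []),z);print(z,np.round(v,4),np.round(r,1))
for p,b in((T,(172,180,80,88)),(S,(195,230,100,60))):
    c,a=discs(p["image"],b);print(np.round(c,1).tolist(),a)
    v,r=fit([(p,c)],D,[.52,.2,0.],.016);print(np.round(v,4),np.round(r,1))
E
```

```text
None [ 0.5193 -0.1705 -0.3445  0.0697] [ 0.8  0.5  0.3 -0.4 -0.2 -1.  -0.9  0.9]
0.085 [ 0.5169 -0.1677 -0.3446] [ 1.   1.2 -0.2 -0.  -0.5 -1.6 -0.3  0.6]
None [ 0.5158 -0.1691 -0.345   0.0826] [ 0.6  0.5 -0.5 -0.7 -0.8 -2.1 -0.7  0.   1.7  0.1  0.8  0.3  0.  -0.1
  0.9 -0.4]
0.085 [ 0.5152 -0.1681 -0.3451] [ 0.8  0.5 -0.4 -0.7 -0.6 -2.3 -0.4 -0.1  1.7  0.7  0.8  0.9 -0.1  0.4
  0.9  0.1]
None [ 0.5269 -0.1959 -0.344   0.0682] [-0.  0.  0. -0. -0. -0. -0.  0.]
0.085 [ 0.5119 -0.1671 -0.3474] [ 0.9  0.3 -0.1  0.5 -1.  -0.   0.1 -0.3]
[[190.3, 196.6], [229.6, 195.7], [230.0, 248.6], [189.5, 249.6]] [47 48 52 51]
[0.5291 0.2081 0.0292] [ 0.1 -0.  -0.1 -0.   0.1 -0.  -0.1  0.1]
[[234.0, 241.6], [277.7, 257.4], [209.8, 261.4], [255.4, 278.9]] [19 30 30 37]
[0.5276 0.2044 0.0252] [ 0.2 -0.4 -0.  -0.2 -0.2  0.3  0.   0.3]
```

```bash
cat >> h.py <<'E'
from scipy.optimize import minimize
def ringfit(pics,x0,fz=None):
    I=np.array([[a*.09,b*.07] for a,b in((1,1),(1,-1),(-1,-1),(-1,1))]);O=np.array([[a*.1,b*.08] for a,b in((1,1),(1,-1),(-1,-1),(-1,1))])
    data=[]
    for p,(x,y,w,h) in pics:
        c=p["image"][y:y+h,x:x+w].astype(float);d=c[...,2]-c[...,0];hi=np.percentile(d,97.)
        lo=hi*.62 ;data.append((p,x,y,np.clip((d-lo)/(hi-lo),0,1)))
    K=8
    def cost(v):
        z=fz if fz is not None else v[3]/10;a=v[2];R=np.array([[np.cos(a),-np.sin(a)],[np.sin(a),np.cos(a)]]);e=0
        for p,x,y,d in data:
            m=np.zeros((d.shape[0]*K,d.shape[1]*K),np.float32)
            for L,val in((O,1),(I,0)):
                P=np.c_[L@R.T+np.array(v[:2])/10,np.full(4,z)];q=(proj(p,P)-[x,y]+.5)*K-.5
                cv2.fillPoly(m,[np.round(q*16).astype(np.int32)],val,shift=4)
            m=cv2.resize(m,d.shape[::-1],interpolation=cv2.INTER_AREA);e+=((m-d)**2).sum()
        return e
    x0=np.array([x0[0]*10,x0[1]*10,x0[2]]+([x0[3]*10] if fz is None else []))
    best=min((minimize(cost,x0+s,method="Nelder-Mead",options=dict(initial_simplex=x0+s+np.vstack([np.zeros(len(x0)),.05*np.eye(len(x0))]),xatol=1e-4)) for s in(0,.03,-.03)),key=lambda r:r.fun)
    v=best.x.copy();v[:2]/=10;v[3:]/=10;return v,best.fun,[d[3] for d in data]
E
python3 - <<'E'
from workcell import optics
from h import *
T=(optics.get_image("top"),(308,170,100,115));S=(optics.get_image("side"),(272,158,98,72))
for n,ps in(("T",[T]),("S",[S]),("TS",[T,S])):
    for z in((None,) if n=="TS" else (.078,.085,.092)):
        v,f,d=ringfit(ps,[.516,-.169,-.345,.083],z);print(n,z,np.round(v,4),round(f,1),[round((x**2).sum(),1) for x in d])
cv2.imwrite("pics/ring.png",np.hstack([cv2.resize(x*255,(390,int(390*x.shape[0]/x.shape[1])))[:280] for x in d]))
E
```

```text
T 0.078 [ 0.5166 -0.1701 -0.3432] 111.2 [np.float64(723.3)]
T 0.085 [ 0.5154 -0.1687 -0.3457] 134.3 [np.float64(723.3)]
T 0.092 [ 0.5143 -0.1675 -0.346 ] 190.8 [np.float64(723.3)]
S 0.078 [ 0.5173 -0.1768 -0.3478] 14.2 [np.float64(293.4)]
S 0.085 [ 0.5108 -0.1646 -0.346 ] 24.7 [np.float64(293.4)]
S 0.092 [ 0.5045 -0.1525 -0.3451] 52.2 [np.float64(293.4)]
TS None [ 0.5157 -0.1697 -0.3467  0.0815] 164.2 [np.float64(723.3), np.float64(293.4)][ WARN:0@1.395] global loadsave.cpp:1063 imwrite_ Unsupported depth image for selected encoder is fallbacked to CV_8U.
```

View pics/ring.png

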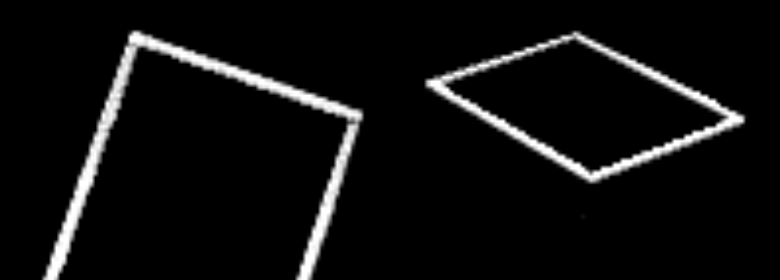

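Call:
{"op": "jog_arm", "data": {"plan": [{"fingers": 1, "translation": [0, 0, 0], "delta_rot": [0, 0, 0.122]}, {"fingers": 1, "translation": [0, 0, 0], "delta_rot": [0, 0, 0.122]}, {"fingers": 1, "translation": [0, 0, 0], "delta_rot": [0, 0, 0.122]}, {"fingers": 1, "translation": [13, -27, 0], "delta_rot": [0, 0, 0]}, {"fingers": 1, "translation": [13, -27, 0], "delta_rot": [0, 0, 0]}, {"fingers": 1, "translation": [13, -27, 0], "delta_rot": [0, 0, 0]}, {"fingers": 1, "translation": [13, -27, 0], "delta_rot": [0, 0, 0]}, {"fingers": 1, "translation": [13, -27, 0], "delta_rot": [0, 0, 0]}, {"fingers": 1, "translation": [13, -27, 0], "delta_rot": [0, 0, 0]}, {"fingers": 1, "translation": [13, -27, 0], "delta_rot": [0, 0, 0]}]}}

```text
t: 2.03
position: [0.2973, -0.3148, 0.2164]
tool_rot: [0.0, 1.0, 0.014, 0.0]
contact_force: [0.9, 0.6, -0.2]
width: 1.003
gripper_force: 0.0
```

Call:
{"op": "jog_arm", "data": {"plan": [{"fingers": 1, "translation": [13, -27, 0], "delta_rot": [0, 0, 0]}, {"fingers": 1, "translation": [13, -27, 0], "delta_rot": [0, 0, 0]}, {"fingers": 1, "translation": [13, -27, 0], "delta_rot": [0, 0, 0]}, {"fingers": 1, "translation": [13, -27, 0], "delta_rot": [0, 0, 0]}, {"fingers": 1, "translation": [13, -27, 0], "delta_rot": [0, 0, 0]}, {"fingers": 1, "translation": [13, -27, 0], "delta_rot": [0, 0, 0]}, {"fingers": 1, "translation": [13, -27, 0], "delta_rot": [0, 0, 0]}, {"fingers": 1, "translation": [13, -27, 0], "delta_rot": [0, 0, 0]}, {"fingers": 1, "translation": [13, -27, 0], "delta_rot": [0, 0, 0]}, {"fingers": 1, "translation": [13, -27, 0], "delta_rot": [0, 0, 0]}]}}

```text
t: 2.87
position: [0.4196, -0.041, 0.2165]
tool_rot: [0.0, 1.0, 0.014, 0.0]
contact_force: [0.7, -0.2, -0.6]
width: 0.999
gripper_force: 0.0
```

Call:
{"op": "jog_arm", "data": {"plan": [{"fingers": 1, "translation": [13, -27, 0], "delta_rot": [0, 0, 0]}, {"fingers": 1, "translation": [13, -27, 0], "delta_rot": [0, 0, 0]}, {"fingers": 1, "translation": [13, -27, 0], "delta_rot": [0, 0, 0]}, {"fingers": 1, "translation": [13, -27, 0], "delta_rot": [0, 0, 0]}, {"fingers": 1, "translation": [13, -27, 0], "delta_rot": [0, 0, 0]}, {"fingers": 1, "translation": [13, -27, 0], "delta_rot": [0, 0, 0]}, {"fingers": 1, "translation": [13, -27, 0], "delta_rot": [0, 0, 0]}, {"fingers": 1, "translation": [13, -27, 0], "delta_rot": [0, 0, 0]}, {"fingers": 1, "translation": [0, 0, 0], "delta_rot": [0, 0, 0]}, {"fingers": 1, "translation": [0, 0, 0], "delta_rot": [0, 0, 0]}]}}

```text
t: 3.7
position: [0.5168, 0.0957, 0.2203]
tool_rot: [-0.032, 0.997, 0.074, -0.003]
contact_force: [0.8, -0.5, 0.3]
width: 0.998
gripper_force: 0.0
```

```bash
cat > rel.py <<'E'
import sys,numpy as np
from workcell import manip
from scipy.spatial.transform import Rotation as R
def rel(x,y,z,yaw):
    s=manip.get_state();q=R.from_quat(np.roll(s["tool_rot"],-1));T=R.from_euler("z",yaw)*R.from_euler("x",np.pi)
    print("t",round(s["t"],2),"pos",np.round(s["position"],4),"F",np.round(s["contact_force"],1),"w",round(s["width"],3),"gf",round(s["gripper_force"],1))
    print("rot in tool",np.round((q.inv()*T).as_rotvec(),4),"shift now mm",np.round(1e3*q.inv().apply(np.array([x,y,z])-s["position"]),1),"shift after rot",np.round(1e3*T.inv().apply(np.array([x,y,z])-s["position"]),1))
if __name__=="__main__": rel(*map(float,sys.argv[1:5]))
E
python3 rel.py .529 .2065 .048 .028
```

```text
t 3.7 pos [0.5168 0.0957 0.2203] F [ 0.8 -0.5  0.3] w 0.998 gf 0.0
rot in tool [-0.0637  0.0053  0.1196] shift now mm [ 28.6 -96.6 178.8] shift after rot [  15.2 -110.4  172.3]
```

Call:
{"op": "jog_arm", "data": {"plan": [{"fingers": 1, "translation": [0, 0, 0], "delta_rot": [0, 0, -0.12]}, {"fingers": 1, "translation": [0, 0, 0], "delta_rot": [0, 0, -0.12]}, {"fingers": 1, "translation": [0, 0, 0], "delta_rot": [0, 0, -0.12]}, {"fingers": 1, "translation": [0, 0, 0], "delta_rot": [0, 0, -0.12]}, {"fingers": 1, "translation": [0, 0, 0], "delta_rot": [0, 0, -0.12]}, {"fingers": 1, "translation": [0, 0, 0], "delta_rot": [0, 0, -0.12]}, {"fingers": 1, "translation": [0, 0, 0], "delta_rot": [0, 0, -0.12]}, {"fingers": 1, "translation": [0, 0, 0], "delta_rot": [0, 0, -0.12]}, {"fingers": 1, "translation": [0, 0, 0], "delta_rot": [0, 0, -0.12]}, {"fingers": 1, "translation": [0, 0, 0], "delta_rot": [0, 0, -0.12]}]}}

```text
t: 4.53
position: [0.5162, 0.0947, 0.221]
tool_rot: [-0.028, 0.78, 0.625, 0.016]
contact_force: [-0.3, -0.4, 0.2]
width: 0.999
gripper_force: 0.0
```

Call:
{"op": "jog_arm", "data": {"plan": [{"fingers": 1, "translation": [0, 0, 0], "delta_rot": [0, 0, -0.12]}, {"fingers": 1, "translation": [0, 0, 0], "delta_rot": [0, 0, -0.12]}, {"fingers": 1, "translation": [0, 0, 0], "delta_rot": [0, 0, -0.12]}, {"fingers": 1, "translation": [0, 0, 0], "delta_rot": [0, 0, -0.12]}, {"fingers": 1, "translation": [0, 0, 0], "delta_rot": [0, 0, -0.12]}, {"fingers": 1, "translation": [0, 0, 0], "delta_rot": [0, 0, -0.12]}, {"fingers": 1, "translation": [0, 0, 0], "delta_rot": [0, 0, -0.12]}, {"fingers": 1, "translation": [0, 0, 0], "delta_rot": [0, 0, -0.12]}, {"fingers": 1, "translation": [0, 0, 0], "delta_rot": [0, 0, -0.12]}, {"fingers": 1, "translation": [0, 0, 0], "delta_rot": [0, 0, -0.12]}]}}

```text
t: 5.37
position: [0.5162, 0.0947, 0.221]
tool_rot: [-0.014, 0.29, 0.956, 0.029]
contact_force: [-0.0, 0.9, -0.5]
width: 1.003
gripper_force: 0.0
```

```bash
python3 rel.py .529 .2065 .048 3.1696; python3 -c "
from workcell import manip;print(manip.get_state()['qpos'])"
```

```text
t 5.37 pos [0.5162 0.0947 0.221 ] F [-0.   0.9 -0.5] w 1.003 gf 0.0
rot in tool [ 0.0588 -0.0272 -0.6175] shift now mm [ 44.   91.8 179.6] shift after rot [-15.9 111.4 173. ]
[0.14497519 0.02755646 0.12182362 1.66550616 0.06374718 0.73463199]
```

Call:
{"op": "jog_arm", "data": {"plan": [{"fingers": 1, "translation": [0, 0, 0], "delta_rot": [0.0118, -0.0054, -0.1235]}, {"fingers": 1, "translation": [0, 0, 0], "delta_rot": [0.0118, -0.0054, -0.1235]}, {"fingers": 1, "translation": [0, 0, 0], "delta_rot": [0.0118, -0.0054, -0.1235]}, {"fingers": 1, "translation": [0, 0, 0], "delta_rot": [0.0118, -0.0054, -0.1235]}, {"fingers": 1, "translation": [0, 0, 0], "delta_rot": [0.0118, -0.0054, -0.1235]}, {"fingers": 1, "translation": [-4, 28, 12], "delta_rot": [0, 0, 0]}, {"fingers": 1, "translation": [-4, 28, 12], "delta_rot": [0, 0, 0]}, {"fingers": 1, "translation": [-4, 28, 12], "delta_rot": [0, 0, 0]}, {"fingers": 1, "translation": [-4, 28, 12], "delta_rot": [0, 0, 0]}, {"fingers": 1, "translation": [0, 0, 0], "delta_rot": [0, 0, 0]}]}}

```text
t: 6.2
position: [0.5291, 0.2104, 0.1699]
tool_rot: [-0.002, -0.013, 1.0, -0.0]
contact_force: [-0.2, -0.4, 0.1]
width: 0.998
gripper_force: 0.0
```

```bash
python3 rel.py .529 .2065 .048 3.1696
```

```text
t 6.2 pos [0.5291 0.2104 0.1699] F [-0.2 -0.4  0.1] w 0.998 gf 0.0
rot in tool [-0.0002 -0.0039 -0.003 ] shift now mm [ -0.3  -3.9 121.9] shift after rot [  0.2  -3.9 121.9]
```

Call:
{"op": "jog_arm", "data": {"plan": [{"fingers": 1, "translation": [0, -3.4, 20], "delta_rot": [0, -0.004, -0.003]}, {"fingers": 1, "translation": [0, 0, 20], "delta_rot": [0, 0, 0]}, {"fingers": 1, "translation": [0, 0, 20], "delta_rot": [0, 0, 0]}, {"fingers": 1, "translation": [0, 0, 20], "delta_rot": [0, 0, 0]}, {"fingers": 1, "translation": [0, 0, 16], "delta_rot": [0, 0, 0]}, {"fingers": 1, "translation": [0, 0, 14], "delta_rot": [0, 0, 0]}, {"fingers": 1, "translation": [0, 0, 12], "delta_rot": [0, 0, 0]}, {"fingers": 1, "translation": [0, 0, 0], "delta_rot": [0, 0, 0]}, {"fingers": 1, "translation": [0, 0, 0], "delta_rot": [0, 0, 0]}]}}

```text
t: 6.95
position: [0.5302, 0.2038, 0.0509]
tool_rot: [0.001, -0.013, 1.0, -0.0]
contact_force: [0.1, 0.8, -0.9]
width: 1.001
gripper_force: 0.0
```

Call:
{"op": "jog_arm", "data": {"plan": [{"fingers": -1, "translation": [0, 0, 0], "delta_rot": [0, 0, 0]}, {"fingers": -1, "translation": [0, 0, 0], "delta_rot": [0, 0, 0]}, {"fingers": -1, "translation": [0, 0, 0], "delta_rot": [0, 0, 0]}, {"fingers": -1, "translation": [0, 0, 0], "delta_rot": [0, 0, 0]}, {"fingers": -1, "translation": [0, 0, 0], "delta_rot": [0, 0, 0]}, {"fingers": -1, "translation": [0, 0, 0], "delta_rot": [0, 0, 0]}, {"fingers": -1, "translation": [0, 0, 0], "delta_rot": [0, 0, 0]}, {"fingers": -1, "translation": [0, 0, 0], "delta_rot": [0, 0, 0]}, {"fingers": -1, "translation": [0, 0, 0], "delta_rot": [0, 0, 0]}], "grip_force": 70}}

```text
t: 7.7
position: [0.5305, 0.2044, 0.0507]
tool_rot: [0.002, -0.013, 1.0, 0.0]
contact_force: [1.0, -0.5, 0.1]
width: 0.003
gripper_force: 0.0
```

```bash
python3 rel.py .529 .2065 .048 3.1696
```

```text
t 7.7 pos [0.5305 0.2044 0.0507] F [ 1.  -0.5  0.1] w 0.003 gf 0.0
rot in tool [ 0.0002  0.0031 -0.0019] shift now mm [1.4 2.1 2.7] shift after rot [1.4 2.1 2.7]
```

Run:
```python
from workcell import optics
from h import *
T=optics.get_image("top")["image"];S=optics.get_image("side")["image"]
a=cv2.resize(T[170:290,130:260],None,fx=3,fy=3,interpolation=cv2.INTER_CUBIC);b=cv2.resize(S[190:310,180:310],None,fx=3,fy=3,interpolation=cv2.INTER_CUBIC)
cv2.imwrite("pics/g1.png",np.hstack([a,b])[:,:,::-1])
```

```text
(no output)
```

View pics/g1.png

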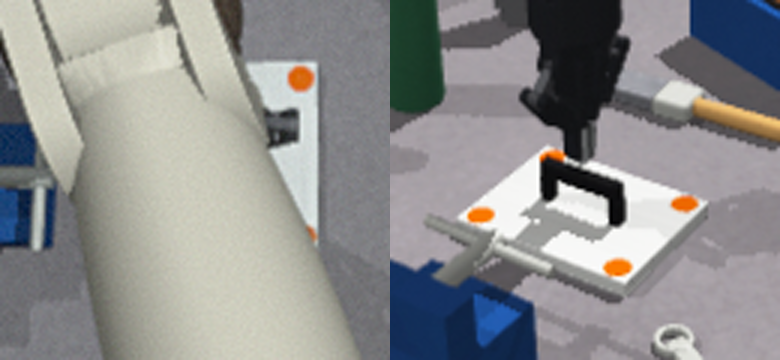

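The side crop shows the jaws shut behind the handle on its far side: tip near side px (242,240), handle at about (244,254). I'll compare projections to find the offset.

```bash
python3 - <<'E'
from workcell import optics,models
from h import *
T=optics.get_image("top");S=optics.get_image("side")
print("tip",proj(S,[.5305,.2044,.032]).round(1),"handle top ends", proj(S,[[.529+.04*s,.207+.001*s,.056] for s in(1,-1)]).round(1))
c,a=discs(S["image"],(195,230,100,60));print(c.round(1).tolist(),a)
v,r=fit([(S,c)],D,[.53,.207,.03],.016);print(v.round(4),r.round(2))
c,a=discs(T["image"],(172,180,80,88));print(c.round(1).tolist(),a)
print("pred top",proj(T,[[.529+x,.207+y,.016] for x,y in D]).round(1).tolist(),proj(T,[.529,.207,.056]))
for d in models.find_in(S,"lid_handle"):print(d)
E
python3 -c "
import cv2,numpy as np
s=cv2.imread('pics/side0.png');print(cv2.cvtColor(s[236:270:2,225:265:3],cv2.COLOR_BGR2GRAY))"
```

```text
tip [[242.9 253.9]] handle top ends [[229.7 242.2]
 [255.6 251.4]]
[[234.0, 241.6], [277.6, 257.4], [209.8, 261.4], [255.4, 278.9]] [19 29 30 37]
[0.5276 0.2045 0.0248] [ 0.18 -0.46 -0.08 -0.14 -0.14  0.28  0.05  0.24]
[[229.6, 195.7]] [48]
pred top [[191.4, 196.1], [230.9, 196.4], [189.3, 249.0], [229.6, 249.2]] [[208.07354008 219.81186433]]
{'point': [0.2126, -0.2266, 0.0199], 'p': 0.8}
{'point': [0.5093, 0.2167, 0.0184], 'p': 0.74}
{'point': [0.7512, 0.252, 0.0353], 'p': 0.3}
[[167 169 169 167 167 168 168 168 169 168 166 164 166 166]
 [171 167 175 169 167 168 168 166 167 168 166 168 167 166]
 [170 169 222 176 189 171 168 168 169 170 167 167 167 167]
 [171 241 112 106 166 245 225 167 167 166 166 169 167 167]
 [242 247  22  28  56 188 248 245 224 173 168 169 167 166]
 [247 246  15  17  22  29  65 189 248 245 221 167 166 167]
 [246 247  13  14  14  18  26  30  65 187 247 242 185 165]
 [246 247  14  14  57  14  15  19  26  29  63 246 247 240]
 [247 246  14  14 247 231  15  15  15  19  25 221 246 246]
 [247 248  14  14 238 238 237 204  16  14  14 217 246 247]
 [248 245  63 125 233 232 231 231 222 110  14 139 247 247]
 [248 159 174 248 247 244 244 232 231 171  16 123 246 247]
 [155 157 158 159 216 247 247 247 243 172  15 104 239 247]
 [232 157 154 157 158 163 247 246 247 198  14 104 230 232]
 [247 247 232 156 154 156 157 203 246 192  15 215 232 233]
 [247 248 248 246 156 155 154 156 157 155 234 247 244 244]
 [249 248 248 248 247 236 157 155 155 238 247 247 248 248]]
```

Run:
```python
from workcell import optics
from h import *
S=optics.get_image("side")
im=S["image"].copy()
x,y,k=205,175,8
b=cv2.resize(im[y:y+75,x:x+100],None,fx=k,fy=k,interpolation=cv2.INTER_CUBIC)
for P,c in(([.5305,.2044,.0317],(255,0,0)),([.5305,.2044,.0507],(255,255,0)),([.5305,.2044,.1047],(0,255,0))):
    q=(proj(S,P)[0]-[x,y]+.5)*k;cv2.circle(b,tuple(q.astype(int)),5,c,-1)
cv2.imwrite("pics/g2.png",b[:,:,::-1])
```

```text
(no output)
```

View pics/g2.png

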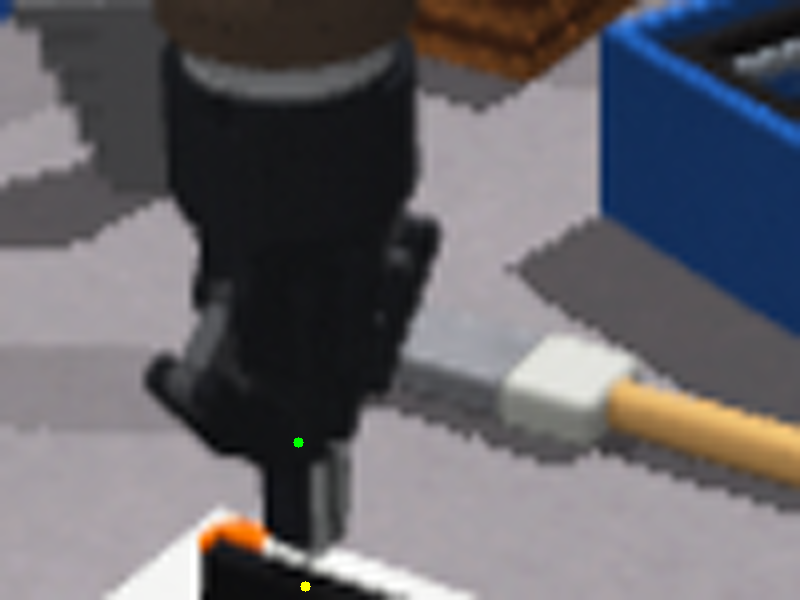

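The jaws appear about 35 mm higher than the reported pose predicts, so they shut above the bar. I'll probe gently downward with them shut to find the real tip height.

Call:
{"op": "jog_arm", "data": {"plan": [{"fingers": -1, "translation": [0, 0, 2], "delta_rot": [0, 0, 0]}, {"fingers": -1, "translation": [0, 0, 2], "delta_rot": [0, 0, 0]}, {"fingers": -1, "translation": [0, 0, 2], "delta_rot": [0, 0, 0]}, {"fingers": -1, "translation": [0, 0, 1], "delta_rot": [0, 0, 0]}, {"fingers": -1, "translation": [0, 0, 0], "delta_rot": [0, 0, 0]}]}}

```text
t: 8.42
position: [0.5303, 0.2043, 0.0433]
tool_rot: [0.001, -0.013, 1.0, 0.0]
contact_force: [-0.3, 0.6, 0.1]
width: -0.004
gripper_force: 0.0
```

Call:
{"op": "jog_arm", "data": {"plan": [{"fingers": -1, "translation": [0, 0, 1], "delta_rot": [0, 0, 0]}, {"fingers": -1, "translation": [0, 0, 1], "delta_rot": [0, 0, 0]}, {"fingers": -1, "translation": [0, 0, 0], "delta_rot": [0, 0, 0]}]}}

```text
t: 8.67
position: [0.5305, 0.2044, 0.0416]
tool_rot: [0.002, -0.013, 1.0, 0.0]
contact_force: [0.2, 0.9, -1.2]
width: -0.003
gripper_force: 0.0
```

Call:
{"op": "jog_arm", "data": {"plan": [{"fingers": -1, "translation": [0, 0, 1], "delta_rot": [0, 0, 0]}, {"fingers": -1, "translation": [0, 0, 1], "delta_rot": [0, 0, 0]}, {"fingers": -1, "translation": [0, 0, 0], "delta_rot": [0, 0, 0]}]}}

```text
t: 8.92
position: [0.5307, 0.2045, 0.041]
tool_rot: [0.002, -0.013, 1.0, 0.0]
contact_force: [-4.9, -0.7, 9.6]
width: 0.0
gripper_force: 4.8
```

Call:
{"op": "jog_arm", "data": {"plan": [{"fingers": -1, "translation": [0, 0, 1], "delta_rot": [0, 0, 0]}, {"fingers": -1, "translation": [0, 0, 1], "delta_rot": [0, 0, 0]}, {"fingers": -1, "translation": [0, 0, 0], "delta_rot": [0, 0, 0]}]}}

```text
t: 9.17
position: [0.5307, 0.2045, 0.041]
tool_rot: [0.003, -0.013, 1.0, 0.001]
contact_force: [-10.0, -4.1, 23.8]
width: 0.001
gripper_force: 11.9
```

Run:
```python
from workcell import optics
from h import *
T=optics.get_image("top");S=optics.get_image("side")
out=np.zeros((600,800,3),np.uint8)
for im,x,y,o in((S["image"],205,200,0),(T["image"],180,180,400)):
    b=cv2.resize(im[y:y+75,x:x+50],None,fx=8,fy=8,interpolation=cv2.INTER_CUBIC)
    out[:,o:o+400]=b
cv2.imwrite("pics/g3.png",out[:,:,::-1])
```

```text
(no output)
```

View pics/g3.png

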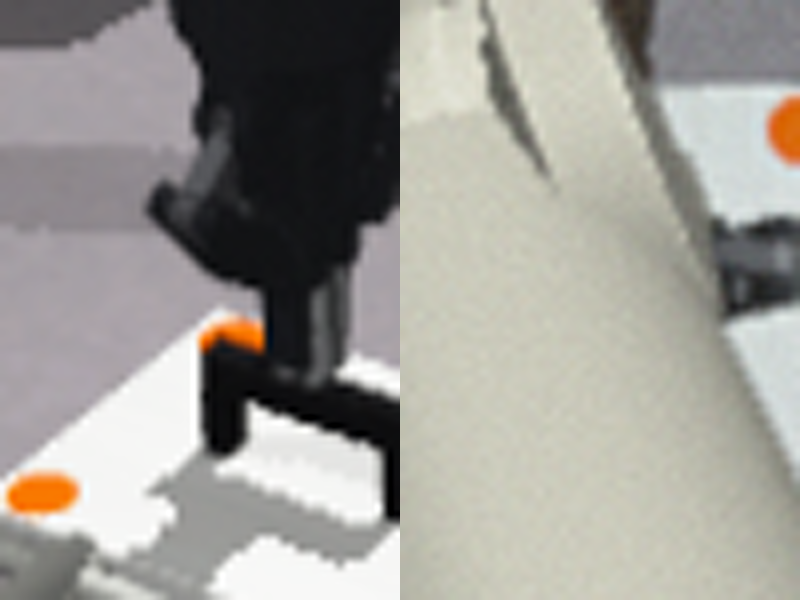

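The tips are resting on the bar: contact came at reported z=0.041 against a bar top of 0.056. The real tip is therefore at reported z + 15 mm, so I grasp at reported z≈0.014. I lift, open and descend to that height.

Call:
{"op": "jog_arm", "data": {"plan": [{"fingers": -1, "translation": [0, 0, -10], "delta_rot": [0, 0, 0]}, {"fingers": 1, "translation": [0, 0, -12], "delta_rot": [0, 0, 0]}, {"fingers": 1, "translation": [0, 0, 0], "delta_rot": [0, 0, 0]}, {"fingers": 1, "translation": [0, 0, 0], "delta_rot": [0, 0, 0]}, {"fingers": 1, "translation": [0, 0, 0], "delta_rot": [0, 0, 0]}, {"fingers": 1, "translation": [0, 0, 0], "delta_rot": [0, 0, 0]}, {"fingers": 1, "translation": [0, 0, 0], "delta_rot": [0, 0, 0]}, {"fingers": 1, "translation": [0, 0, 0], "delta_rot": [0, 0, 0]}, {"fingers": 1, "translation": [0, 0, 0], "delta_rot": [0, 0, 0]}]}}

```text
t: 10.02
position: [0.5303, 0.2043, 0.0594]
tool_rot: [0.001, -0.013, 1.0, 0.0]
contact_force: [-0.0, -0.3, 1.0]
width: 0.999
gripper_force: 0.0
```

Call:
{"op": "jog_arm", "data": {"plan": [{"fingers": 1, "translation": [0, 0, 8], "delta_rot": [0, 0, 0]}, {"fingers": 1, "translation": [0, 0, 8], "delta_rot": [0, 0, 0]}, {"fingers": 1, "translation": [0, 0, 8], "delta_rot": [0, 0, 0]}, {"fingers": 1, "translation": [0, 0, 8], "delta_rot": [0, 0, 0]}, {"fingers": 1, "translation": [0, 0, 7], "delta_rot": [0, 0, 0]}, {"fingers": 1, "translation": [0, 0, 6], "delta_rot": [0, 0, 0]}, {"fingers": 1, "translation": [0, 0, 0], "delta_rot": [0, 0, 0]}]}}

```text
t: 10.6
position: [0.5298, 0.2041, 0.0129]
tool_rot: [0.0, -0.013, 1.0, -0.0]
contact_force: [-1.0, 0.5, 0.6]
width: 0.992
gripper_force: 0.0
```

Call:
{"op": "jog_arm", "data": {"plan": [{"fingers": -1, "translation": [0, 0, 0], "delta_rot": [0, 0, 0]}, {"fingers": -1, "translation": [0, 0, 0], "delta_rot": [0, 0, 0]}, {"fingers": -1, "translation": [0, 0, 0], "delta_rot": [0, 0, 0]}, {"fingers": -1, "translation": [0, 0, 0], "delta_rot": [0, 0, 0]}, {"fingers": -1, "translation": [0, 0, 0], "delta_rot": [0, 0, 0]}, {"fingers": -1, "translation": [0, 0, 0], "delta_rot": [0, 0, 0]}, {"fingers": -1, "translation": [0, 0, 0], "delta_rot": [0, 0, 0]}, {"fingers": -1, "translation": [0, 0, 0], "delta_rot": [0, 0, 0]}], "grip_force": 70}}

```text
t: 11.27
position: [0.5309, 0.2047, 0.0153]
tool_rot: [0.002, -0.013, 1.0, 0.0]
contact_force: [-0.4, 1.7, 4.7]
width: 0.128
gripper_force: 69.4
```

Run:
```python
from workcell import optics
from h import *
S=optics.get_image("side")
c,a=discs(S["image"],(195,230,100,60));print(c.round(1).tolist(),a)
if len(c)>2:
    v,r=fit([(S,c)],D,[.53,.207,.03],.016);print(v.round(4),r.round(2))
import rel;rel.rel(.53,.2065,.2,3.17)
```

```text
[[278.1, 257.1], [210.1, 260.8], [255.6, 278.1]] [34 33 35]
[0.5282 0.2026 0.0262] [ 0.16 -0.01 -0.14  0.02 -0.02 -0.04]
t 11.32 pos [0.5309 0.2047 0.0153] F [-1.3  1.9  5.1] w 0.124 gf 69.4
rot in tool [ 0.0008  0.004  -0.0021] shift now mm [ 1.000e-01  1.900e+00 -1.847e+02] shift after rot [   0.9    1.8 -184.7]
```

Call:
{"op": "jog_arm", "data": {"plan": [{"fingers": -1, "translation": [0, 0, -5], "delta_rot": [0, 0, 0]}, {"fingers": -1, "translation": [0, 0, -10], "delta_rot": [0, 0, 0]}, {"fingers": -1, "translation": [0, 0, -14], "delta_rot": [0, 0, 0]}, {"fingers": -1, "translation": [0, 0, -14], "delta_rot": [0, 0, 0]}, {"fingers": -1, "translation": [0, 0, -14], "delta_rot": [0, 0, 0]}, {"fingers": -1, "translation": [0, 0, -14], "delta_rot": [0, 0, 0]}, {"fingers": -1, "translation": [0, 0, -14], "delta_rot": [0, 0, 0]}, {"fingers": -1, "translation": [0, 0, -14], "delta_rot": [0, 0, 0]}, {"fingers": -1, "translation": [0, 0, -10], "delta_rot": [0, 0, 0]}, {"fingers": -1, "translation": [0, 0, -6], "delta_rot": [0, 0, 0]}]}}

```text
t: 12.15
position: [0.5304, 0.2043, 0.1311]
tool_rot: [0.002, -0.013, 1.0, 0.0]
contact_force: [0.7, -0.6, -6.4]
width: 0.124
gripper_force: 68.6
```

```bash
python3 rel.py .516 -.170 .13 2.7956
```

```text
t 12.15 pos [0.5304 0.2043 0.1311] F [ 0.7 -0.6 -6.4] w 0.124 gf 68.6
rot in tool [0.0009 0.0037 0.372 ] shift now mm [  24.1 -373.8    0.9] shift after rot [-113.4 -357.     1.1]
```

Call:
{"op": "jog_arm", "data": {"plan": [{"fingers": -1, "translation": [1, -10, 0], "delta_rot": [0, 0, 0]}, {"fingers": -1, "translation": [1, -20, 0], "delta_rot": [0, 0, 0]}, {"fingers": -1, "translation": [2, -26, 0], "delta_rot": [0, 0, 0]}, {"fingers": -1, "translation": [2, -26, 0], "delta_rot": [0, 0, 0]}, {"fingers": -1, "translation": [2, -26, 0], "delta_rot": [0, 0, 0]}, {"fingers": -1, "translation": [2, -26, 0], "delta_rot": [0, 0, 0]}, {"fingers": -1, "translation": [2, -26, 0], "delta_rot": [0, 0, 0]}, {"fingers": -1, "translation": [2, -26, 0], "delta_rot": [0, 0, 0]}, {"fingers": -1, "translation": [2, -26, 0], "delta_rot": [0, 0, 0]}, {"fingers": -1, "translation": [2, -26, 0], "delta_rot": [0, 0, 0]}]}}

```text
t: 12.98
position: [0.5175, -0.0357, 0.1288]
tool_rot: [0.001, -0.013, 1.0, 0.0]
contact_force: [0.1, -0.4, -7.2]
width: 0.126
gripper_force: 68.6
```

Call:
{"op": "jog_arm", "data": {"plan": [{"fingers": -1, "translation": [2, -26, 0], "delta_rot": [0, 0, 0]}, {"fingers": -1, "translation": [2, -26, 0], "delta_rot": [0, 0, 0]}, {"fingers": -1, "translation": [2, -26, 0], "delta_rot": [0, 0, 0]}, {"fingers": -1, "translation": [0, -20, 0], "delta_rot": [0, 0, 0]}, {"fingers": -1, "translation": [0, -10, 0], "delta_rot": [0, 0, 0.06]}, {"fingers": -1, "translation": [0, -28, 0], "delta_rot": [0, 0, 0.1]}, {"fingers": -1, "translation": [0, 0, 0], "delta_rot": [0, 0, 0.1]}, {"fingers": -1, "translation": [0, 0, 0], "delta_rot": [0, 0, 0.08]}, {"fingers": -1, "translation": [0, 0, 0], "delta_rot": [0, 0, 0.03]}, {"fingers": -1, "translation": [0, 0, 0], "delta_rot": [0, 0, 0]}]}}

```text
t: 13.82
position: [0.5134, -0.1706, 0.1286]
tool_rot: [0.001, 0.172, 0.985, 0.0]
contact_force: [-0.7, -0.8, -6.8]
width: 0.122
gripper_force: 69.4
```

Run:
```python
from workcell import optics
from h import *
import rel;rel.rel(.516,-.17,.1,2.7956)
T=optics.get_image("top");S=optics.get_image("side")
for p,b in((T,(290,150,140,150)),(S,(250,120,140,110))):
    c,a=discs(p["image"],b);print(c.round(1).tolist(),a)
out=np.zeros((440,800,3),np.uint8)
out[:440,:400]=cv2.resize(T["image"][165:275,310:410],None,fx=4,fy=4);out[:400,400:]=cv2.resize(S["image"][130:230,270:370],None,fx=4,fy=4)
cv2.imwrite("pics/p1.png",out[:,:,::-1])
```

```text
t 13.82 pos [ 0.5134 -0.1706  0.1286] F [-0.7 -0.8 -6.8] w 0.122 gf 69.4
rot in tool [0.0011 0.0011 0.    ] shift now mm [-2.2  1.4 28.6] shift after rot [-2.2  1.4 28.6]
[[350.9, 188.4], [332.0, 242.8]] [60 65]
[[264.5, 163.3], [275.6, 165.7], [361.9, 169.2], [324.7, 181.9], [317.8, 189.2], [325.5, 193.0], [382.3, 206.3]] [ 24  60 179  17  13  22  38]
```

View pics/p1.png

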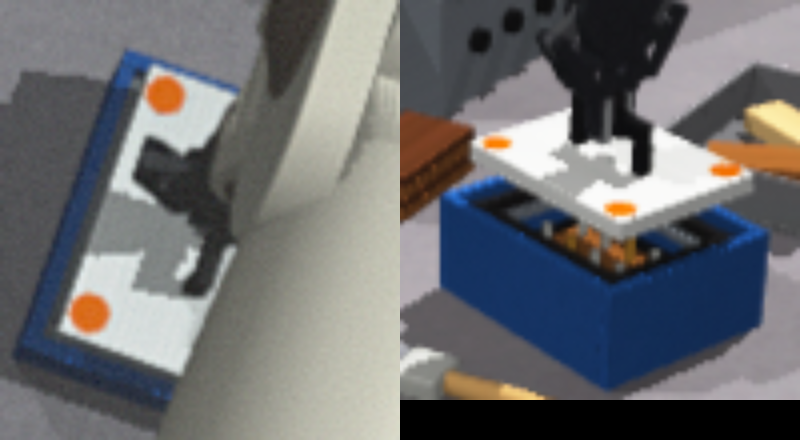

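```bash
cat >> h.py <<'E'
def lidpose(T,S,z,x0,tb=(320,170,45,90),sb=None):
    o=[]
    if T is not None:
        c,a=discs(T["image"],tb);v,r=fit([(T,c)],D,x0,z);print("T",v.round(4),r.round(1),a)
    if S is not None:
        q=proj(S,[[x0[0]+np.cos(x0[2])*x-np.sin(x0[2])*y,x0[1]+np.sin(x0[2])*x+np.cos(x0[2])*y,z] for x,y in D]);L=[]
        for u in q:
            c,a=discs(S["image"],(int(u[0])-9,int(u[1])-7,19,15))
            if len(c): L.append(c[np.argmax(a)])
        v,r=fit([(S,np.array(L))],D,x0,z);print("S",len(L),v.round(4),r.round(1))
E
python3 - <<'E'
from workcell import optics
from h import *
T=optics.get_image("top");S=optics.get_image("side")
for z in(.125,.1293,.134): lidpose(T,S,z,[.5134,-.1706,-.346])
E
```

```text
T [ 0.5132 -0.1694 -0.3418] [ 0.1 -0.1 -0.   0.1] [60 64]
S 3 [ 0.5176 -0.1867 -0.3133] [-0.9  0.4 -1.4  1.1  2.3 -2. ]
T [ 0.5124 -0.1688 -0.3418] [ 0. -0. -0.  0.] [60 64]
S 3 [ 0.5135 -0.1788 -0.315 ] [-0.7  0.5 -1.4  1.1  2.1 -2. ]
T [ 0.5116 -0.1681 -0.3419] [-0.   0.1  0.  -0.1] [60 64]
S 3 [ 0.509  -0.1701 -0.3168] [-0.5  0.6 -1.4  1.1  1.9 -2. ]
```

Call:
{"op": "jog_arm", "data": {"plan": [{"fingers": -1, "translation": [-2, 0.3, 5], "delta_rot": [0.001, 0.001, 0.003]}, {"fingers": -1, "translation": [-2, 0.2, 7], "delta_rot": [0, 0, 0]}, {"fingers": -1, "translation": [0, 0, 7], "delta_rot": [0, 0, 0]}, {"fingers": -1, "translation": [0, 0, 5], "delta_rot": [0, 0, 0]}, {"fingers": -1, "translation": [0, 0, 0], "delta_rot": [0, 0, 0]}, {"fingers": -1, "translation": [0, 0, 0], "delta_rot": [0, 0, 0]}]}}

```text
t: 14.52
position: [0.518, -0.1708, 0.105]
tool_rot: [0.0, 0.172, 0.985, 0.0]
contact_force: [-1.0, 0.4, -5.7]
width: 0.124
gripper_force: 69.3
```

Run:
```python
from workcell import optics
from h import *
import rel;rel.rel(.5173,-.1715,.095,2.7956)
T=optics.get_image("top");S=optics.get_image("side")
lidpose(T,S,.105,[.517,-.171,-.346])
```

```text
t 14.52 pos [ 0.518  -0.1708  0.105 ] F [-1.   0.4 -5.7] w 0.124 gf 69.3
rot in tool [ 0.0003  0.0008 -0.0007] shift now mm [ 0.4 -0.8 10. ] shift after rot [ 0.4 -0.8 10. ]
T [ 0.5164 -0.1691 -0.3473] [ 0. -0. -0.  0.] [58 62]
S 3 [ 0.5164 -0.1745 -0.3368] [-0.2 -0.2 -0.   0.1  0.2 -0.1]
```

Call:
{"op": "jog_arm", "data": {"plan": [{"fingers": -1, "translation": [0.2, -0.4, 3], "delta_rot": [0, 0, 0]}, {"fingers": -1, "translation": [0, 0, 3], "delta_rot": [0, 0, 0]}, {"fingers": -1, "translation": [0, 0, 3], "delta_rot": [0, 0, 0]}, {"fingers": -1, "translation": [0, 0, 2], "delta_rot": [0, 0, 0]}, {"fingers": -1, "translation": [0, 0, 0], "delta_rot": [0, 0, 0]}]}}

```text
t: 15.03
position: [0.5177, -0.1712, 0.0939]
tool_rot: [0.0, 0.173, 0.985, 0.0]
contact_force: [0.3, 0.2, -6.5]
width: 0.126
gripper_force: 69.4
```

Call:
{"op": "jog_arm", "data": {"plan": [{"fingers": -1, "translation": [0, 0, 1], "delta_rot": [0, 0, 0]}, {"fingers": -1, "translation": [0, 0, 1], "delta_rot": [0, 0, 0]}, {"fingers": -1, "translation": [0, 0, 0], "delta_rot": [0, 0, 0]}]}}

```text
t: 15.28
position: [0.518, -0.1713, 0.0925]
tool_rot: [0.001, 0.173, 0.985, 0.0]
contact_force: [-0.1, -0.7, -6.6]
width: 0.123
gripper_force: 69.4
```

Call:
{"op": "jog_arm", "data": {"plan": [{"fingers": -1, "translation": [0, 0, 1], "delta_rot": [0, 0, 0]}, {"fingers": -1, "translation": [0, 0, 1], "delta_rot": [0, 0, 0]}, {"fingers": -1, "translation": [0, 0, 0], "delta_rot": [0, 0, 0]}]}}

```text
t: 15.53
position: [0.5183, -0.1715, 0.0912]
tool_rot: [0.002, 0.173, 0.985, -0.0]
contact_force: [-0.4, -1.4, -2.1]
width: 0.122
gripper_force: 69.9
```

Call:
{"op": "jog_arm", "data": {"plan": [{"fingers": -1, "translation": [0, 0, 1], "delta_rot": [0, 0, 0]}, {"fingers": -1, "translation": [0, 0, 0], "delta_rot": [0, 0, 0]}]}}

```text
t: 15.7
position: [0.5184, -0.1716, 0.091]
tool_rot: [0.002, 0.173, 0.985, -0.0]
contact_force: [-1.2, -0.7, 5.1]
width: 0.122
gripper_force: 70.8
```

Call:
{"op": "jog_arm", "data": {"plan": [{"fingers": -1, "translation": [0, 0, -0.7], "delta_rot": [0, 0, 0]}, {"fingers": 0, "translation": [0, 0, 0], "delta_rot": [0, 0, 0]}, {"fingers": 0, "translation": [0, 0, 0], "delta_rot": [0, 0, 0]}, {"fingers": 0, "translation": [0, 0, 0], "delta_rot": [0, 0, 0]}, {"fingers": 0, "translation": [0, 0, 0], "delta_rot": [0, 0, 0]}, {"fingers": 0, "translation": [0, 0, -10], "delta_rot": [0, 0, 0]}, {"fingers": 0, "translation": [0, 0, -20], "delta_rot": [0, 0, 0]}, {"fingers": 0, "translation": [0, 0, -20], "delta_rot": [0, 0, 0]}, {"fingers": -1, "translation": [0, 0, -10], "delta_rot": [0, 0, 0]}, {"fingers": -1, "translation": [0, 0, 0], "delta_rot": [0, 0, 0]}]}}

```text
t: 16.53
position: [0.5191, -0.1717, 0.1533]
tool_rot: [0.003, 0.173, 0.985, -0.0]
contact_force: [0.2, -0.1, 1.1]
width: 0.227
gripper_force: 0.0
```

Run:
```python
from workcell import optics
from h import *
T=optics.get_image("top");S=optics.get_image("side")
lidpose(T,S,.0915,[.5165,-.1695,-.346])
import rel
c,s=np.cos(-.346),np.sin(-.346)
for n,(x,y) in zip("ABCD",((70,52),(70,-52),(-70,-52),(-70,52))):
    print(n);rel.rel(.5174+(c*x-s*y)/1e3,-.1711+(s*x+c*y)/1e3,.1,2.7956)
```

```text
T [ 0.517  -0.1696 -0.3422] [ 0. -0. -0.  0.] [55 58]
S 3 [ 0.5156 -0.1741 -0.3426] [-0.2  0.1 -0.1 -0.   0.3 -0.1]
A
t 16.63 pos [ 0.5181 -0.1713  0.1502] F [ 0.3  0.8 -0.5] w 0.048 gf 0.0
rot in tool [ 0.0004  0.0023 -0.0009] shift now mm [-69.1  52.   50.4] shift after rot [-69.3  52.   50.2]
B
t 16.63 pos [ 0.5181 -0.1713  0.1502] F [ 0.3  0.8 -0.5] w 0.048 gf 0.0
rot in tool [ 0.0004  0.0023 -0.0009] shift now mm [-69.2 -52.   50.3] shift after rot [-69.3 -52.   50.2]
C
t 16.63 pos [ 0.5181 -0.1713  0.1502] F [ 0.3  0.8 -0.5] w 0.048 gf 0.0
rot in tool [ 0.0004  0.0023 -0.0009] shift now mm [ 70.8 -52.1  50. ] shift after rot [ 70.7 -52.   50.2]
D
t 16.63 pos [ 0.5181 -0.1713  0.1502] F [ 0.3  0.8 -0.5] w 0.048 gf 0.0
rot in tool [ 0.0004  0.0023 -0.0009] shift now mm [70.9 51.9 50.1] shift after rot [70.7 52.  50.2]
```

The lid sits inside the rim. I turn the tool 90° so its knuckles clear the handle, then go to corner A.

Call:
{"op": "jog_arm", "data": {"plan": [{"fingers": -1, "translation": [0, 0, 0], "delta_rot": [0, 0.002, 0.12]}, {"fingers": -1, "translation": [0, 0, 0], "delta_rot": [0, 0, 0.12]}, {"fingers": -1, "translation": [0, 0, 0], "delta_rot": [0, 0, 0.12]}, {"fingers": -1, "translation": [0, 0, 0], "delta_rot": [0, 0, 0.12]}, {"fingers": -1, "translation": [0, 0, 0], "delta_rot": [0, 0, 0.12]}, {"fingers": -1, "translation": [0, 0, 0], "delta_rot": [0, 0, 0.12]}, {"fingers": -1, "translation": [0, 0, 0], "delta_rot": [0, 0, 0.12]}, {"fingers": -1, "translation": [0, 0, 0], "delta_rot": [0, 0, 0.12]}, {"fingers": -1, "translation": [0, 0, 0], "delta_rot": [0, 0, 0.12]}, {"fingers": -1, "translation": [0, 0, 0], "delta_rot": [0, 0, 0.12]}]}}

```text
t: 17.47
position: [0.5173, -0.1711, 0.1487]
tool_rot: [-0.001, 0.701, 0.713, -0.0]
contact_force: [-0.2, 0.6, 0.5]
width: 0.0
gripper_force: 0.0
```

Call:
{"op": "jog_arm", "data": {"plan": [{"fingers": -1, "translation": [0, 0, 0], "delta_rot": [0, 0, 0.12]}, {"fingers": -1, "translation": [0, 0, 0], "delta_rot": [0, 0, 0.12]}, {"fingers": -1, "translation": [0, 0, 0], "delta_rot": [0, 0, 0.12]}, {"fingers": -1, "translation": [13, 17, 0], "delta_rot": [0, 0, 0.011]}, {"fingers": -1, "translation": [13, 17, 0], "delta_rot": [0, 0, 0]}, {"fingers": -1, "translation": [13, 17, 0], "delta_rot": [0, 0, 0]}, {"fingers": -1, "translation": [13, 18, 0], "delta_rot": [0, 0, 0]}, {"fingers": -1, "translation": [0, 0, 20], "delta_rot": [0, 0, 0]}, {"fingers": -1, "translation": [0, 0, 20], "delta_rot": [0, 0, 0]}, {"fingers": -1, "translation": [0, 0, 0], "delta_rot": [0, 0, 0]}]}}

```text
t: 18.3
position: [0.5984, -0.1448, 0.1045]
tool_rot: [-0.003, 0.818, 0.575, -0.002]
contact_force: [-0.6, 0.5, -1.2]
width: 0.002
gripper_force: 0.0
```

```bash
cat > corner.py <<'E'
import numpy as np,sys
from rel import rel
c,s=np.cos(-.344),np.sin(-.344);x,y=dict(A=(70,52),B=(70,-52),C=(-70,-52),D=(-70,52))[sys.argv[1]]
rel(.5174+(c*x-s*y)/1e3,-.1711+(s*x+c*y)/1e3,float(sys.argv[2]),-.344+np.pi/2)
E
python3 corner.py A .080
```

```text
t 18.3 pos [ 0.5984 -0.1448  0.1045] F [-0.6  0.5 -1.2] w 0.002 gf 0.0
rot in tool [-0.0081  0.0004 -0.0027] shift now mm [-0.   2.8 24.4] shift after rot [-0.   2.6 24.5]
```

Call:
{"op": "jog_arm", "data": {"plan": [{"fingers": -1, "translation": [0, 2.6, 10], "delta_rot": [-0.008, 0, -0.003]}, {"fingers": -1, "translation": [0, 0, 10], "delta_rot": [0, 0, 0]}, {"fingers": -1, "translation": [0, 0, 4], "delta_rot": [0, 0, 0]}, {"fingers": -1, "translation": [0, 0, 2], "delta_rot": [0, 0, 0]}, {"fingers": -1, "translation": [0, 0, 1], "delta_rot": [0, 0, 0]}, {"fingers": -1, "translation": [0, 0, 0], "delta_rot": [0, 0, 0]}]}}

```text
t: 18.8
position: [0.603, -0.1466, 0.0837]
tool_rot: [0.003, 0.818, 0.576, 0.003]
contact_force: [0.6, 0.1, 0.1]
width: -0.001
gripper_force: 0.0
```

Call:
{"op": "jog_arm", "data": {"plan": [{"fingers": -1, "translation": [0, 0, 1], "delta_rot": [0, 0, 0]}, {"fingers": -1, "translation": [0, 0, 1], "delta_rot": [0, 0, 0]}, {"fingers": -1, "translation": [0, 0, 1], "delta_rot": [0, 0, 0]}, {"fingers": -1, "translation": [0, 0, 0], "delta_rot": [0, 0, 0]}]}}

```text
t: 19.13
position: [0.603, -0.1465, 0.0803]
tool_rot: [0.003, 0.818, 0.576, 0.002]
contact_force: [0.8, 0.2, -0.4]
width: -0.002
gripper_force: 0.0
```

Call:
{"op": "jog_arm", "data": {"plan": [{"fingers": -1, "translation": [0, 0, 1], "delta_rot": [0, 0, 0]}, {"fingers": -1, "translation": [0, 0, 1], "delta_rot": [0, 0, 0]}, {"fingers": -1, "translation": [0, 0, 0], "delta_rot": [0, 0, 0]}]}}

```text
t: 19.38
position: [0.6029, -0.1465, 0.0781]
tool_rot: [0.003, 0.818, 0.576, 0.002]
contact_force: [0.5, -0.4, -0.3]
width: -0.001
gripper_force: 0.0
```

```bash
python3 corner.py A .080
```

```text
t 19.38 pos [ 0.6029 -0.1465  0.0781] F [ 0.5 -0.4 -0.3] w -0.001 gf 0.0
rot in tool [ 0.0076 -0.0004 -0.0001] shift now mm [ 0.  -2.2 -1.9] shift after rot [ 0.  -2.2 -1.9]
```

Call:
{"op": "jog_arm", "data": {"plan": [{"fingers": -1, "translation": [0, -2.2, 0], "delta_rot": [0.007, 0, 0]}, {"fingers": -1, "translation": [0, 0, 1], "delta_rot": [0, 0, 0]}, {"fingers": -1, "translation": [0, 0, 1], "delta_rot": [0, 0, 0]}, {"fingers": -1, "translation": [0, 0, 0], "delta_rot": [0, 0, 0]}]}}

```text
t: 19.72
position: [0.601, -0.1458, 0.0767]
tool_rot: [0.0, 0.818, 0.576, 0.001]
contact_force: [-1.6, -0.1, 2.2]
width: -0.001
gripper_force: 0.9
```

Call:
{"op": "jog_arm", "data": {"plan": [{"fingers": -1, "translation": [0, 0, 1], "delta_rot": [0, 0, 0]}, {"fingers": -1, "translation": [0, 0, 1], "delta_rot": [0, 0, 0]}, {"fingers": -1, "translation": [0, 0, 0], "delta_rot": [0, 0, 0]}]}}

```text
t: 19.97
position: [0.6013, -0.1457, 0.0754]
tool_rot: [0.001, 0.818, 0.576, 0.001]
contact_force: [-1.7, 2.0, 7.1]
width: 0.001
gripper_force: 3.6
```

Call:
{"op": "jog_arm", "data": {"plan": [{"fingers": -1, "translation": [0, 0, 1], "delta_rot": [0, 0, 0]}, {"fingers": -1, "translation": [0, 0, 0], "delta_rot": [0, 0, 0]}]}}

```text
t: 20.13
position: [0.6014, -0.1456, 0.0746]
tool_rot: [0.001, 0.818, 0.576, 0.001]
contact_force: [-1.3, 0.2, 8.6]
width: -0.002
gripper_force: 4.2
```

```bash
python3 corner.py A .080
```

```text
t 20.13 pos [ 0.6014 -0.1456  0.0746] F [-1.3  0.2  8.6] w -0.002 gf 4.2
rot in tool [ 0.0026 -0.0011  0.0001] shift now mm [-0.3 -0.5 -5.4] shift after rot [-0.3 -0.5 -5.4]
```

Call:
{"op": "jog_arm", "data": {"plan": [{"fingers": -1, "translation": [0, 0, 0.7], "delta_rot": [0, 0, 0]}, {"fingers": -1, "translation": [0, 0, 0.7], "delta_rot": [0, 0, 0]}, {"fingers": -1, "translation": [0, 0, 0], "delta_rot": [0, 0, 0]}]}}

```text
t: 20.38
position: [0.6017, -0.1455, 0.0735]
tool_rot: [0.001, 0.818, 0.576, 0.001]
contact_force: [-1.5, 3.1, 9.6]
width: -0.002
gripper_force: 4.8
```

Call:
{"op": "jog_arm", "data": {"plan": [{"fingers": -1, "translation": [0, 0, 0.7], "delta_rot": [0, 0, 0]}, {"fingers": -1, "translation": [0, 0, 0.7], "delta_rot": [0, 0, 0]}, {"fingers": -1, "translation": [0, 0, 0], "delta_rot": [0, 0, 0]}]}}

```text
t: 20.63
position: [0.6018, -0.1454, 0.0722]
tool_rot: [0.001, 0.818, 0.576, 0.002]
contact_force: [-0.5, 3.0, 11.2]
width: 0.002
gripper_force: 5.1
```

Call:
{"op": "jog_arm", "data": {"plan": [{"fingers": -1, "translation": [0, 0, -10], "delta_rot": [0, 0, 0]}, {"fingers": -1, "translation": [0, 0, -12], "delta_rot": [0, 0, 0]}, {"fingers": -1, "translation": [-17, 0, 0], "delta_rot": [0, 0, 0]}, {"fingers": -1, "translation": [-26, 0, 0], "delta_rot": [0, 0, 0]}, {"fingers": -1, "translation": [-26, 0, 0], "delta_rot": [0, 0, 0]}, {"fingers": -1, "translation": [-22, 0, 0], "delta_rot": [0, 0, 0]}, {"fingers": -1, "translation": [-13, 0, 0], "delta_rot": [0, 0, 0]}, {"fingers": -1, "translation": [0, 0, 5], "delta_rot": [0, 0, 0]}, {"fingers": -1, "translation": [0, 0, 5], "delta_rot": [0, 0, 0]}, {"fingers": -1, "translation": [0, 0, 0], "delta_rot": [0, 0, 0]}]}}

```text
t: 21.47
position: [0.5657, -0.2429, 0.0812]
tool_rot: [-0.001, 0.818, 0.576, 0.0]
contact_force: [0.0, -0.2, -0.1]
width: 0.002
gripper_force: 0.0
```

```bash
python3 corner.py B .080
```

```text
t 21.47 pos [ 0.5657 -0.2429  0.0812] F [ 0.  -0.2 -0.1] w 0.002 gf 0.0
rot in tool [-0.0008 -0.0008  0.0001] shift now mm [-0.7  0.3  1.2] shift after rot [-0.7  0.3  1.2]
```

Call:
{"op": "jog_arm", "data": {"plan": [{"fingers": -1, "translation": [-0.7, 0.3, 1], "delta_rot": [0, 0, 0]}, {"fingers": -1, "translation": [0, 0, 1], "delta_rot": [0, 0, 0]}, {"fingers": -1, "translation": [0, 0, 1], "delta_rot": [0, 0, 0]}, {"fingers": -1, "translation": [0, 0, 1], "delta_rot": [0, 0, 0]}, {"fingers": -1, "translation": [0, 0, 1], "delta_rot": [0, 0, 0]}, {"fingers": -1, "translation": [0, 0, 1], "delta_rot": [0, 0, 0]}, {"fingers": -1, "translation": [0, 0, 0], "delta_rot": [0, 0, 0]}]}}

```text
t: 22.05
position: [0.5659, -0.2444, 0.0762]
tool_rot: [0.0, 0.818, 0.576, 0.0]
contact_force: [-0.1, -0.4, 0.1]
width: -0.003
gripper_force: 0.0
```

Call:
{"op": "jog_arm", "data": {"plan": [{"fingers": -1, "translation": [0, 0, 0.7], "delta_rot": [0, 0, 0]}, {"fingers": -1, "translation": [0, 0, 0.7], "delta_rot": [0, 0, 0]}, {"fingers": -1, "translation": [0, 0, 0.7], "delta_rot": [0, 0, 0]}, {"fingers": -1, "translation": [0, 0, 0], "delta_rot": [0, 0, 0]}]}}

```text
t: 22.38
position: [0.5661, -0.2446, 0.0754]
tool_rot: [0.001, 0.818, 0.576, 0.001]
contact_force: [-1.4, 1.1, 6.2]
width: -0.005
gripper_force: 2.9
```

Call:
{"op": "jog_arm", "data": {"plan": [{"fingers": -1, "translation": [0, 0, 0.7], "delta_rot": [0, 0, 0]}, {"fingers": -1, "translation": [0, 0, 0.7], "delta_rot": [0, 0, 0]}, {"fingers": -1, "translation": [0, 0, 0.7], "delta_rot": [0, 0, 0]}, {"fingers": -1, "translation": [0, 0, 0], "delta_rot": [0, 0, 0]}]}}

```text
t: 22.72
position: [0.5663, -0.2447, 0.0736]
tool_rot: [0.001, 0.818, 0.576, 0.001]
contact_force: [-1.0, 1.0, 6.1]
width: 0.002
gripper_force: 3.6
```

Call:
{"op": "jog_arm", "data": {"plan": [{"fingers": -1, "translation": [0, 0, 0.7], "delta_rot": [0, 0, 0]}, {"fingers": -1, "translation": [0, 0, 0.7], "delta_rot": [0, 0, 0]}, {"fingers": -1, "translation": [0, 0, 0.3], "delta_rot": [0, 0, 0]}, {"fingers": -1, "translation": [0, 0, 0], "delta_rot": [0, 0, 0]}]}}

```text
t: 23.05
position: [0.5664, -0.2448, 0.072]
tool_rot: [0.001, 0.818, 0.576, 0.001]
contact_force: [-0.9, 0.2, 7.5]
width: 0.004
gripper_force: 3.7
```

Call:
{"op": "jog_arm", "data": {"plan": [{"fingers": -1, "translation": [0, 0, -10], "delta_rot": [0, 0, 0]}, {"fingers": -1, "translation": [0, 0, -12], "delta_rot": [0, 0, 0]}, {"fingers": -1, "translation": [0, -20, 0], "delta_rot": [0, 0, 0]}, {"fingers": -1, "translation": [0, -32, 0], "delta_rot": [0, 0, 0]}, {"fingers": -1, "translation": [0, -32, 0], "delta_rot": [0, 0, 0]}, {"fingers": -1, "translation": [0, -32, 0], "delta_rot": [0, 0, 0]}, {"fingers": -1, "translation": [0, -24, 0], "delta_rot": [0, 0, 0]}, {"fingers": -1, "translation": [0, 0, 4], "delta_rot": [0, 0, 0]}, {"fingers": -1, "translation": [0, 0, 4], "delta_rot": [0, 0, 0]}, {"fingers": -1, "translation": [0, 0, 0], "delta_rot": [0, 0, 0]}]}}

```text
t: 23.88
position: [0.4346, -0.1975, 0.0846]
tool_rot: [0.001, 0.818, 0.576, 0.001]
contact_force: [-0.1, -0.4, -0.1]
width: 0.002
gripper_force: 0.0
```

```bash
python3 corner.py C .080
```

```text
t 23.88 pos [ 0.4346 -0.1975  0.0846] F [-0.1 -0.4 -0.1] w 0.002 gf 0.0
rot in tool [ 0.0017 -0.0004 -0.0002] shift now mm [ 0.7 -1.   4.6] shift after rot [ 0.8 -1.   4.6]
```

Call:
{"op": "jog_arm", "data": {"plan": [{"fingers": -1, "translation": [0.5, -0.7, 1], "delta_rot": [0, 0, 0]}, {"fingers": -1, "translation": [0, 0, 1], "delta_rot": [0, 0, 0]}, {"fingers": -1, "translation": [0, 0, 1], "delta_rot": [0, 0, 0]}, {"fingers": -1, "translation": [0, 0, 1], "delta_rot": [0, 0, 0]}, {"fingers": -1, "translation": [0, 0, 1], "delta_rot": [0, 0, 0]}, {"fingers": -1, "translation": [0, 0, 1], "delta_rot": [0, 0, 0]}, {"fingers": -1, "translation": [0, 0, 1], "delta_rot": [0, 0, 0]}, {"fingers": -1, "translation": [0, 0, 1], "delta_rot": [0, 0, 0]}, {"fingers": -1, "translation": [0, 0, 0], "delta_rot": [0, 0, 0]}]}}

```text
t: 24.63
position: [0.4336, -0.1965, 0.0763]
tool_rot: [0.0, 0.818, 0.576, 0.0]
contact_force: [0.3, 0.3, 0.6]
width: 0.001
gripper_force: 0.0
```

Call:
{"op": "jog_arm", "data": {"plan": [{"fingers": -1, "translation": [0, 0, 0.7], "delta_rot": [0, 0, 0]}, {"fingers": -1, "translation": [0, 0, 0.7], "delta_rot": [0, 0, 0]}, {"fingers": -1, "translation": [0, 0, 0.7], "delta_rot": [0, 0, 0]}, {"fingers": -1, "translation": [0, 0, 0], "delta_rot": [0, 0, 0]}]}}

```text
t: 24.97
position: [0.4336, -0.1967, 0.0754]
tool_rot: [0.001, 0.818, 0.576, 0.001]
contact_force: [-4.3, -0.1, 7.7]
width: -0.002
gripper_force: 4.1
```

Call:
{"op": "jog_arm", "data": {"plan": [{"fingers": -1, "translation": [0, 0, 0.7], "delta_rot": [0, 0, 0]}, {"fingers": -1, "translation": [0, 0, 0.7], "delta_rot": [0, 0, 0]}, {"fingers": -1, "translation": [0, 0, 0.7], "delta_rot": [0, 0, 0]}, {"fingers": -1, "translation": [0, 0, 0], "delta_rot": [0, 0, 0]}]}}

```text
t: 25.3
position: [0.4334, -0.1968, 0.0734]
tool_rot: [0.001, 0.818, 0.576, 0.0]
contact_force: [-5.7, 0.4, 10.0]
width: -0.001
gripper_force: 5.3
```

Call:
{"op": "jog_arm", "data": {"plan": [{"fingers": -1, "translation": [0, 0, 0.7], "delta_rot": [0, 0, 0]}, {"fingers": -1, "translation": [0, 0, 0.7], "delta_rot": [0, 0, 0]}, {"fingers": -1, "translation": [0, 0, 0.4], "delta_rot": [0, 0, 0]}, {"fingers": -1, "translation": [0, 0, 0], "delta_rot": [0, 0, 0]}]}}

```text
t: 25.63
position: [0.4332, -0.197, 0.0717]
tool_rot: [0.001, 0.818, 0.575, 0.0]
contact_force: [-6.0, -0.8, 11.5]
width: 0.001
gripper_force: 5.8
```

Call:
{"op": "jog_arm", "data": {"plan": [{"fingers": -1, "translation": [0, 0, -10], "delta_rot": [0, 0, 0]}, {"fingers": -1, "translation": [0, 0, -12], "delta_rot": [0, 0, 0]}, {"fingers": -1, "translation": [17, 0, 0], "delta_rot": [0, 0, 0]}, {"fingers": -1, "translation": [26, 0, 0], "delta_rot": [0, 0, 0]}, {"fingers": -1, "translation": [26, 0, 0], "delta_rot": [0, 0, 0]}, {"fingers": -1, "translation": [22, 0, 0], "delta_rot": [0, 0, 0]}, {"fingers": -1, "translation": [13, 0, 0], "delta_rot": [0, 0, 0]}, {"fingers": -1, "translation": [0, 0, 5], "delta_rot": [0, 0, 0]}, {"fingers": -1, "translation": [0, 0, 4], "delta_rot": [0, 0, 0]}, {"fingers": -1, "translation": [0, 0, 0], "delta_rot": [0, 0, 0]}]}}

```text
t: 26.47
position: [0.4683, -0.0989, 0.0829]
tool_rot: [-0.0, 0.818, 0.576, 0.0]
contact_force: [0.5, -0.2, 0.3]
width: 0.004
gripper_force: 0.0
```

```bash
python3 corner.py D .080
```

```text
t 26.47 pos [ 0.4683 -0.0989  0.0829] F [ 0.5 -0.2  0.3] w 0.004 gf 0.0
rot in tool [-0.     -0.0002  0.    ] shift now mm [0.6 0.6 2.9] shift after rot [0.6 0.6 2.9]
```

Call:
{"op": "jog_arm", "data": {"plan": [{"fingers": -1, "translation": [0.4, 0.5, 1], "delta_rot": [0, 0, 0]}, {"fingers": -1, "translation": [0, 0, 1], "delta_rot": [0, 0, 0]}, {"fingers": -1, "translation": [0, 0, 1], "delta_rot": [0, 0, 0]}, {"fingers": -1, "translation": [0, 0, 1], "delta_rot": [0, 0, 0]}, {"fingers": -1, "translation": [0, 0, 1], "delta_rot": [0, 0, 0]}, {"fingers": -1, "translation": [0, 0, 1], "delta_rot": [0, 0, 0]}, {"fingers": -1, "translation": [0, 0, 1], "delta_rot": [0, 0, 0]}, {"fingers": -1, "translation": [0, 0, 1], "delta_rot": [0, 0, 0]}, {"fingers": -1, "translation": [0, 0, 0], "delta_rot": [0, 0, 0]}]}}

```text
t: 27.22
position: [0.4694, -0.0985, 0.0762]
tool_rot: [0.0, 0.818, 0.576, 0.001]
contact_force: [-2.9, 1.1, 6.7]
width: 0.0
gripper_force: 3.2
```

Call:
{"op": "jog_arm", "data": {"plan": [{"fingers": -1, "translation": [0, 0, 0.7], "delta_rot": [0, 0, 0]}, {"fingers": -1, "translation": [0, 0, 0.7], "delta_rot": [0, 0, 0]}, {"fingers": -1, "translation": [0, 0, 0.7], "delta_rot": [0, 0, 0]}, {"fingers": -1, "translation": [0, 0, 0], "delta_rot": [0, 0, 0]}]}}

```text
t: 27.55
position: [0.4692, -0.0984, 0.0742]
tool_rot: [0.0, 0.818, 0.576, 0.001]
contact_force: [-3.3, 0.3, 7.7]
width: 0.003
gripper_force: 3.8
```

Call:
{"op": "jog_arm", "data": {"plan": [{"fingers": -1, "translation": [0, 0, 0.7], "delta_rot": [0, 0, 0]}, {"fingers": -1, "translation": [0, 0, 0.7], "delta_rot": [0, 0, 0]}, {"fingers": -1, "translation": [0, 0, 0], "delta_rot": [0, 0, 0]}]}}

```text
t: 27.8
position: [0.4691, -0.0983, 0.0728]
tool_rot: [0.0, 0.818, 0.576, 0.001]
contact_force: [-4.2, 2.3, 8.1]
width: 0.001
gripper_force: 3.8
```

Call:
{"op": "jog_arm", "data": {"plan": [{"fingers": -1, "translation": [0, 0, 0.7], "delta_rot": [0, 0, 0]}, {"fingers": -1, "translation": [0, 0, 0.4], "delta_rot": [0, 0, 0]}, {"fingers": -1, "translation": [0, 0, 0], "delta_rot": [0, 0, 0]}]}}

```text
t: 28.05
position: [0.4691, -0.0983, 0.0717]
tool_rot: [0.0, 0.818, 0.576, 0.001]
contact_force: [-4.8, 1.8, 8.0]
width: 0.001
gripper_force: 4.0
```

Call:
{"op": "jog_arm", "data": {"plan": [{"fingers": -1, "translation": [0, 0, -10], "delta_rot": [0, 0, 0]}, {"fingers": -1, "translation": [0, 0, -12], "delta_rot": [0, 0, 0]}, {"fingers": -1, "translation": [0, 20, 0], "delta_rot": [0, 0, 0]}, {"fingers": -1, "translation": [0, 32, 0], "delta_rot": [0, 0, 0]}, {"fingers": -1, "translation": [0, 32, 0], "delta_rot": [0, 0, 0]}, {"fingers": -1, "translation": [0, 32, 0], "delta_rot": [0, 0, 0]}, {"fingers": -1, "translation": [0, 24, 0], "delta_rot": [0, 0, 0]}, {"fingers": -1, "translation": [0, 0, 6], "delta_rot": [0, 0, 0]}, {"fingers": -1, "translation": [0, 0, 6], "delta_rot": [0, 0, 0]}, {"fingers": -1, "translation": [0, 0, 0], "delta_rot": [0, 0, 0]}]}}

```text
t: 28.88
position: [0.6002, -0.1454, 0.0798]
tool_rot: [-0.001, 0.818, 0.576, -0.0]
contact_force: [-0.6, -0.9, -0.3]
width: 0.001
gripper_force: 0.0
```

```bash
python3 corner.py A .074
```

```text
t 28.88 pos [ 0.6002 -0.1454  0.0798] F [-0.6 -0.9 -0.3] w 0.001 gf 0.0
rot in tool [-0.0015 -0.0002 -0.0001] shift now mm [-0.1  0.8  5.8] shift after rot [-0.1  0.7  5.8]
```

Call:
{"op": "jog_arm", "data": {"plan": [{"fingers": -1, "translation": [0, 0.5, 1.5], "delta_rot": [0, 0, 0]}, {"fingers": -1, "translation": [0, 0, 1.5], "delta_rot": [0, 0, 0]}, {"fingers": -1, "translation": [0, 0, 1], "delta_rot": [0, 0, 0]}, {"fingers": -1, "translation": [0, 0, 1], "delta_rot": [0, 0, 0]}, {"fingers": -1, "translation": [0, 0, 1], "delta_rot": [0, 0, 0]}, {"fingers": -1, "translation": [0, 0, 1], "delta_rot": [0, 0, 0]}, {"fingers": -1, "translation": [0, 0, 1], "delta_rot": [0, 0, 0]}, {"fingers": -1, "translation": [0, 0, 1], "delta_rot": [0, 0, 0]}, {"fingers": -1, "translation": [0, 0, 0], "delta_rot": [0, 0, 0]}]}}

```text
t: 29.63
position: [0.6015, -0.1458, 0.0718]
tool_rot: [0.0, 0.818, 0.576, 0.0]
contact_force: [0.8, 0.5, 0.4]
width: 0.001
gripper_force: 0.0
```

Call:
{"op": "jog_arm", "data": {"plan": [{"fingers": -1, "translation": [0, 0, 0.7], "delta_rot": [0, 0, 0]}, {"fingers": -1, "translation": [0, 0, 0.7], "delta_rot": [0, 0, 0]}, {"fingers": -1, "translation": [0, 0, 0.7], "delta_rot": [0, 0, 0]}, {"fingers": -1, "translation": [0, 0, 0.7], "delta_rot": [0, 0, 0]}, {"fingers": -1, "translation": [0, 0, 0], "delta_rot": [0, 0, 0]}]}}

```text
t: 30.05
position: [0.6019, -0.1457, 0.0706]
tool_rot: [0.001, 0.818, 0.576, 0.001]
contact_force: [-2.8, 1.8, 8.3]
width: 0.001
gripper_force: 4.1
```

Call:
{"op": "jog_arm", "data": {"plan": [{"fingers": -1, "translation": [0, 0, 0.7], "delta_rot": [0, 0, 0]}, {"fingers": -1, "translation": [0, 0, 0.7], "delta_rot": [0, 0, 0]}, {"fingers": -1, "translation": [0, 0, 0.7], "delta_rot": [0, 0, 0]}, {"fingers": -1, "translation": [0, 0, 0.7], "delta_rot": [0, 0, 0]}, {"fingers": -1, "translation": [0, 0, 0], "delta_rot": [0, 0, 0]}]}}

```text
t: 30.47
position: [0.6023, -0.1456, 0.0682]
tool_rot: [0.001, 0.818, 0.576, 0.001]
contact_force: [-1.2, 2.6, 10.5]
width: -0.0
gripper_force: 4.9
```

Call:
{"op": "jog_arm", "data": {"plan": [{"fingers": -1, "translation": [0, 0, -10], "delta_rot": [0, 0, 0]}, {"fingers": -1, "translation": [0, 0, -12], "delta_rot": [0, 0, 0]}, {"fingers": -1, "translation": [-17, 0, 0], "delta_rot": [0, 0, 0]}, {"fingers": -1, "translation": [-26, 0, 0], "delta_rot": [0, 0, 0]}, {"fingers": -1, "translation": [-26, 0, 0], "delta_rot": [0, 0, 0]}, {"fingers": -1, "translation": [-22, 0, 0], "delta_rot": [0, 0, 0]}, {"fingers": -1, "translation": [-13, 0, 0], "delta_rot": [0, 0, 0]}, {"fingers": -1, "translation": [0, 0, 6], "delta_rot": [0, 0, 0]}, {"fingers": -1, "translation": [0, 0, 5], "delta_rot": [0, 0, 0]}, {"fingers": -1, "translation": [0, 0, 0], "delta_rot": [0, 0, 0]}]}}

```text
t: 31.3
position: [0.5663, -0.2428, 0.076]
tool_rot: [-0.001, 0.818, 0.576, 0.0]
contact_force: [0.2, 0.3, -0.1]
width: 0.003
gripper_force: 0.0
```

```bash
python3 corner.py B .074
```

```text
t 31.3 pos [ 0.5663 -0.2428  0.076 ] F [ 0.2  0.3 -0.1] w 0.003 gf 0.0
rot in tool [-0.0009 -0.0009  0.0002] shift now mm [-0.9 -0.2  2. ] shift after rot [-0.9 -0.2  2. ]
```

Call:
{"op": "jog_arm", "data": {"plan": [{"fingers": -1, "translation": [-0.7, 0, 1], "delta_rot": [0, 0, 0]}, {"fingers": -1, "translation": [0, 0, 1], "delta_rot": [0, 0, 0]}, {"fingers": -1, "translation": [0, 0, 1], "delta_rot": [0, 0, 0]}, {"fingers": -1, "translation": [0, 0, 1], "delta_rot": [0, 0, 0]}, {"fingers": -1, "translation": [0, 0, 0.7], "delta_rot": [0, 0, 0]}, {"fingers": -1, "translation": [0, 0, 0.7], "delta_rot": [0, 0, 0]}, {"fingers": -1, "translation": [0, 0, 0.7], "delta_rot": [0, 0, 0]}, {"fingers": -1, "translation": [0, 0, 0.7], "delta_rot": [0, 0, 0]}, {"fingers": -1, "translation": [0, 0, 0], "delta_rot": [0, 0, 0]}]}}

```text
t: 32.05
position: [0.5664, -0.2443, 0.0714]
tool_rot: [0.001, 0.818, 0.576, 0.001]
contact_force: [-2.0, 1.5, 6.2]
width: -0.004
gripper_force: 2.5
```

Call:
{"op": "jog_arm", "data": {"plan": [{"fingers": -1, "translation": [0, 0, 0.7], "delta_rot": [0, 0, 0]}, {"fingers": -1, "translation": [0, 0, 0.7], "delta_rot": [0, 0, 0]}, {"fingers": -1, "translation": [0, 0, 0.7], "delta_rot": [0, 0, 0]}, {"fingers": -1, "translation": [0, 0, 0.5], "delta_rot": [0, 0, 0]}, {"fingers": -1, "translation": [0, 0, 0], "delta_rot": [0, 0, 0]}]}}

```text
t: 32.47
position: [0.5667, -0.2445, 0.0692]
tool_rot: [0.001, 0.818, 0.576, 0.001]
contact_force: [-1.4, 0.4, 7.1]
width: 0.002
gripper_force: 3.5
```

Call:
{"op": "jog_arm", "data": {"plan": [{"fingers": -1, "translation": [0, 0, -10], "delta_rot": [0, 0, 0]}, {"fingers": -1, "translation": [0, 0, -12], "delta_rot": [0, 0, 0]}, {"fingers": -1, "translation": [0, -20, 0], "delta_rot": [0, 0, 0]}, {"fingers": -1, "translation": [0, -32, 0], "delta_rot": [0, 0, 0]}, {"fingers": -1, "translation": [0, -32, 0], "delta_rot": [0, 0, 0]}, {"fingers": -1, "translation": [0, -32, 0], "delta_rot": [0, 0, 0]}, {"fingers": -1, "translation": [0, -24, 0], "delta_rot": [0, 0, 0]}, {"fingers": -1, "translation": [0, 0, 4], "delta_rot": [0, 0, 0]}, {"fingers": -1, "translation": [0, 0, 4], "delta_rot": [0, 0, 0]}, {"fingers": -1, "translation": [0, 0, 0], "delta_rot": [0, 0, 0]}]}}

```text
t: 33.3
position: [0.435, -0.1974, 0.082]
tool_rot: [0.001, 0.818, 0.576, 0.001]
contact_force: [0.3, -0.2, 0.1]
width: -0.002
gripper_force: 0.0
```

```bash
python3 corner.py C .074
```

```text
t 33.3 pos [ 0.435  -0.1974  0.082 ] F [ 0.3 -0.2  0.1] w -0.002 gf 0.0
rot in tool [ 0.0017 -0.0004 -0.0002] shift now mm [ 0.6 -1.3  8. ] shift after rot [ 0.6 -1.3  8. ]
```

Call:
{"op": "jog_arm", "data": {"plan": [{"fingers": -1, "translation": [0.4, -1, 2], "delta_rot": [0, 0, 0]}, {"fingers": -1, "translation": [0, 0, 2], "delta_rot": [0, 0, 0]}, {"fingers": -1, "translation": [0, 0, 1.5], "delta_rot": [0, 0, 0]}, {"fingers": -1, "translation": [0, 0, 1.5], "delta_rot": [0, 0, 0]}, {"fingers": -1, "translation": [0, 0, 1], "delta_rot": [0, 0, 0]}, {"fingers": -1, "translation": [0, 0, 1], "delta_rot": [0, 0, 0]}, {"fingers": -1, "translation": [0, 0, 1], "delta_rot": [0, 0, 0]}, {"fingers": -1, "translation": [0, 0, 0.7], "delta_rot": [0, 0, 0]}, {"fingers": -1, "translation": [0, 0, 0.7], "delta_rot": [0, 0, 0]}, {"fingers": -1, "translation": [0, 0, 0], "delta_rot": [0, 0, 0]}]}}

```text
t: 34.13
position: [0.4338, -0.1965, 0.0711]
tool_rot: [0.001, 0.818, 0.576, 0.001]
contact_force: [-2.0, 0.1, 4.7]
width: -0.002
gripper_force: 2.1
```

Call:
{"op": "jog_arm", "data": {"plan": [{"fingers": -1, "translation": [0, 0, 0.7], "delta_rot": [0, 0, 0]}, {"fingers": -1, "translation": [0, 0, 0.7], "delta_rot": [0, 0, 0]}, {"fingers": -1, "translation": [0, 0, 0.7], "delta_rot": [0, 0, 0]}, {"fingers": -1, "translation": [0, 0, 0.7], "delta_rot": [0, 0, 0]}, {"fingers": -1, "translation": [0, 0, 0], "delta_rot": [0, 0, 0]}]}}

```text
t: 34.55
position: [0.4335, -0.1967, 0.0689]
tool_rot: [0.001, 0.818, 0.576, 0.0]
contact_force: [-6.0, 0.3, 10.6]
width: 0.002
gripper_force: 5.3
```

Call:
{"op": "jog_arm", "data": {"plan": [{"fingers": -1, "translation": [0, 0, 0.7], "delta_rot": [0, 0, 0]}, {"fingers": -1, "translation": [0, 0, 0.4], "delta_rot": [0, 0, 0]}, {"fingers": -1, "translation": [0, 0, 0], "delta_rot": [0, 0, 0]}]}}

```text
t: 34.8
position: [0.4334, -0.1968, 0.0679]
tool_rot: [0.001, 0.818, 0.575, 0.0]
contact_force: [-6.2, -0.6, 11.5]
width: 0.0
gripper_force: 5.9
```

Call:
{"op": "jog_arm", "data": {"plan": [{"fingers": -1, "translation": [0, 0, -10], "delta_rot": [0, 0, 0]}, {"fingers": -1, "translation": [0, 0, -12], "delta_rot": [0, 0, 0]}, {"fingers": -1, "translation": [17, 0, 0], "delta_rot": [0, 0, 0]}, {"fingers": -1, "translation": [26, 0, 0], "delta_rot": [0, 0, 0]}, {"fingers": -1, "translation": [26, 0, 0], "delta_rot": [0, 0, 0]}, {"fingers": -1, "translation": [22, 0, 0], "delta_rot": [0, 0, 0]}, {"fingers": -1, "translation": [13, 0, 0], "delta_rot": [0, 0, 0]}, {"fingers": -1, "translation": [0, 0, 5], "delta_rot": [0, 0, 0]}, {"fingers": -1, "translation": [0, 0, 4], "delta_rot": [0, 0, 0]}, {"fingers": -1, "translation": [0, 0, 0], "delta_rot": [0, 0, 0]}]}}

```text
t: 35.63
position: [0.4683, -0.0988, 0.0789]
tool_rot: [-0.0, 0.818, 0.576, 0.0]
contact_force: [0.0, -0.1, -0.1]
width: 0.003
gripper_force: 0.0
```

```bash
python3 corner.py D .074
```

```text
t 35.63 pos [ 0.4683 -0.0988  0.0789] F [ 0.  -0.1 -0.1] w 0.003 gf 0.0
rot in tool [-0.0001 -0.0001  0.    ] shift now mm [0.5 0.6 4.9] shift after rot [0.5 0.6 4.9]
```

Call:
{"op": "jog_arm", "data": {"plan": [{"fingers": -1, "translation": [0.4, 0.5, 1.5], "delta_rot": [0, 0, 0]}, {"fingers": -1, "translation": [0, 0, 1.5], "delta_rot": [0, 0, 0]}, {"fingers": -1, "translation": [0, 0, 1], "delta_rot": [0, 0, 0]}, {"fingers": -1, "translation": [0, 0, 1], "delta_rot": [0, 0, 0]}, {"fingers": -1, "translation": [0, 0, 1], "delta_rot": [0, 0, 0]}, {"fingers": -1, "translation": [0, 0, 1], "delta_rot": [0, 0, 0]}, {"fingers": -1, "translation": [0, 0, 0.7], "delta_rot": [0, 0, 0]}, {"fingers": -1, "translation": [0, 0, 0.7], "delta_rot": [0, 0, 0]}, {"fingers": -1, "translation": [0, 0, 0.7], "delta_rot": [0, 0, 0]}, {"fingers": -1, "translation": [0, 0, 0], "delta_rot": [0, 0, 0]}]}}

```text
t: 36.47
position: [0.4695, -0.0983, 0.0713]
tool_rot: [0.0, 0.818, 0.576, 0.001]
contact_force: [-2.8, 0.9, 6.7]
width: -0.002
gripper_force: 3.1
```

Call:
{"op": "jog_arm", "data": {"plan": [{"fingers": -1, "translation": [0, 0, 0.7], "delta_rot": [0, 0, 0]}, {"fingers": -1, "translation": [0, 0, 0.7], "delta_rot": [0, 0, 0]}, {"fingers": -1, "translation": [0, 0, 0.7], "delta_rot": [0, 0, 0]}, {"fingers": -1, "translation": [0, 0, 0.7], "delta_rot": [0, 0, 0]}, {"fingers": -1, "translation": [0, 0, 0], "delta_rot": [0, 0, 0]}]}}

```text
t: 36.88
position: [0.4693, -0.0982, 0.0686]
tool_rot: [0.0, 0.818, 0.576, 0.001]
contact_force: [-3.0, 2.4, 7.3]
width: 0.002
gripper_force: 3.8
```

Call:
{"op": "jog_arm", "data": {"plan": [{"fingers": -1, "translation": [0, 0, -10], "delta_rot": [0, 0, 0]}, {"fingers": -1, "translation": [0, 0, -12], "delta_rot": [0, 0, 0]}, {"fingers": -1, "translation": [0, 20, 0], "delta_rot": [0, 0, 0]}, {"fingers": -1, "translation": [0, 32, 0], "delta_rot": [0, 0, 0]}, {"fingers": -1, "translation": [0, 32, 0], "delta_rot": [0, 0, 0]}, {"fingers": -1, "translation": [0, 32, 0], "delta_rot": [0, 0, 0]}, {"fingers": -1, "translation": [0, 24, 0], "delta_rot": [0, 0, 0]}, {"fingers": -1, "translation": [0, 0, 6], "delta_rot": [0, 0, 0]}, {"fingers": -1, "translation": [0, 0, 6], "delta_rot": [0, 0, 0]}, {"fingers": -1, "translation": [0, 0, 0], "delta_rot": [0, 0, 0]}]}}

```text
t: 37.72
position: [0.6002, -0.1453, 0.0766]
tool_rot: [-0.001, 0.818, 0.576, -0.0]
contact_force: [-0.3, 0.9, -0.5]
width: -0.004
gripper_force: 0.0
```

```bash
python3 corner.py A .068
```

```text
t 37.72 pos [ 0.6002 -0.1453  0.0766] F [-0.3  0.9 -0.5] w -0.004 gf 0.0
rot in tool [-0.0015 -0.0002 -0.0001] shift now mm [-0.2  0.8  8.6] shift after rot [-0.2  0.8  8.6]
```

Call:
{"op": "jog_arm", "data": {"plan": [{"fingers": -1, "translation": [0, 0.6, 2], "delta_rot": [0, 0, 0]}, {"fingers": -1, "translation": [0, 0, 2], "delta_rot": [0, 0, 0]}, {"fingers": -1, "translation": [0, 0, 1.5], "delta_rot": [0, 0, 0]}, {"fingers": -1, "translation": [0, 0, 1.5], "delta_rot": [0, 0, 0]}, {"fingers": -1, "translation": [0, 0, 1], "delta_rot": [0, 0, 0]}, {"fingers": -1, "translation": [0, 0, 0.7], "delta_rot": [0, 0, 0]}, {"fingers": -1, "translation": [0, 0, 0.7], "delta_rot": [0, 0, 0]}, {"fingers": -1, "translation": [0, 0, 0.7], "delta_rot": [0, 0, 0]}, {"fingers": -1, "translation": [0, 0, 0.7], "delta_rot": [0, 0, 0]}, {"fingers": -1, "translation": [0, 0, 0], "delta_rot": [0, 0, 0]}]}}

```text
t: 38.55
position: [0.6019, -0.1457, 0.0678]
tool_rot: [0.0, 0.818, 0.576, 0.001]
contact_force: [-1.1, 0.6, 5.0]
width: -0.0
gripper_force: 2.4
```

Call:
{"op": "jog_arm", "data": {"plan": [{"fingers": -1, "translation": [0, 0, 0.7], "delta_rot": [0, 0, 0]}, {"fingers": -1, "translation": [0, 0, 0.7], "delta_rot": [0, 0, 0]}, {"fingers": -1, "translation": [0, 0, 0.7], "delta_rot": [0, 0, 0]}, {"fingers": -1, "translation": [0, 0, 0], "delta_rot": [0, 0, 0]}]}}

```text
t: 38.88
position: [0.6022, -0.1457, 0.0667]
tool_rot: [0.001, 0.818, 0.576, 0.001]
contact_force: [-3.1, 1.4, 11.0]
width: 0.006
gripper_force: 5.4
```

Call:
{"op": "jog_arm", "data": {"plan": [{"fingers": -1, "translation": [0, 0, 0.5], "delta_rot": [0, 0, 0]}, {"fingers": -1, "translation": [0, 0, 0.5], "delta_rot": [0, 0, 0]}, {"fingers": -1, "translation": [0, 0, 0], "delta_rot": [0, 0, 0]}]}}

```text
t: 39.13
position: [0.6022, -0.1457, 0.0666]
tool_rot: [0.001, 0.818, 0.576, 0.001]
contact_force: [-6.0, 2.5, 15.5]
width: 0.0
gripper_force: 8.3
```

Corner A stops hard at 0.0666: the force rises without it sinking further, so it's on the seat. Now B.

Call:
{"op": "jog_arm", "data": {"plan": [{"fingers": -1, "translation": [0, 0, -10], "delta_rot": [0, 0, 0]}, {"fingers": -1, "translation": [0, 0, -12], "delta_rot": [0, 0, 0]}, {"fingers": -1, "translation": [-17, 0, 0], "delta_rot": [0, 0, 0]}, {"fingers": -1, "translation": [-26, 0, 0], "delta_rot": [0, 0, 0]}, {"fingers": -1, "translation": [-26, 0, 0], "delta_rot": [0, 0, 0]}, {"fingers": -1, "translation": [-22, 0, 0], "delta_rot": [0, 0, 0]}, {"fingers": -1, "translation": [-14, 0, 0], "delta_rot": [0, 0, 0]}, {"fingers": -1, "translation": [0, 0, 6], "delta_rot": [0, 0, 0]}, {"fingers": -1, "translation": [0, 0, 6], "delta_rot": [0, 0, 0]}, {"fingers": -1, "translation": [0, 0, 0], "delta_rot": [0, 0, 0]}]}}

```text
t: 39.97
position: [0.566, -0.2438, 0.0723]
tool_rot: [-0.001, 0.818, 0.576, 0.0]
contact_force: [0.3, 0.1, -0.8]
width: -0.003
gripper_force: 0.0
```

Call:
{"op": "jog_arm", "data": {"plan": [{"fingers": -1, "translation": [0, 0, 1], "delta_rot": [0, 0, 0]}, {"fingers": -1, "translation": [0, 0, 1], "delta_rot": [0, 0, 0]}, {"fingers": -1, "translation": [0, 0, 1], "delta_rot": [0, 0, 0]}, {"fingers": -1, "translation": [0, 0, 1], "delta_rot": [0, 0, 0]}, {"fingers": -1, "translation": [0, 0, 0.7], "delta_rot": [0, 0, 0]}, {"fingers": -1, "translation": [0, 0, 0.7], "delta_rot": [0, 0, 0]}, {"fingers": -1, "translation": [0, 0, 0.7], "delta_rot": [0, 0, 0]}, {"fingers": -1, "translation": [0, 0, 0.7], "delta_rot": [0, 0, 0]}, {"fingers": -1, "translation": [0, 0, 0], "delta_rot": [0, 0, 0]}]}}

```text
t: 40.72
position: [0.5666, -0.2444, 0.0681]
tool_rot: [0.001, 0.818, 0.576, 0.001]
contact_force: [-1.5, 1.6, 5.3]
width: -0.002
gripper_force: 3.0
```

Call:
{"op": "jog_arm", "data": {"plan": [{"fingers": -1, "translation": [0, 0, 0.7], "delta_rot": [0, 0, 0]}, {"fingers": -1, "translation": [0, 0, 0.7], "delta_rot": [0, 0, 0]}, {"fingers": -1, "translation": [0, 0, 0], "delta_rot": [0, 0, 0]}]}}

```text
t: 40.97
position: [0.5667, -0.2445, 0.0669]
tool_rot: [0.001, 0.818, 0.576, 0.001]
contact_force: [-2.0, 2.1, 7.5]
width: -0.002
gripper_force: 3.4
```

Call:
{"op": "jog_arm", "data": {"plan": [{"fingers": -1, "translation": [0, 0, 0.6], "delta_rot": [0, 0, 0]}, {"fingers": -1, "translation": [0, 0, 0.6], "delta_rot": [0, 0, 0]}, {"fingers": -1, "translation": [0, 0, 0], "delta_rot": [0, 0, 0]}]}}

```text
t: 41.22
position: [0.5668, -0.2446, 0.0664]
tool_rot: [0.001, 0.818, 0.576, 0.001]
contact_force: [-2.9, 2.2, 10.6]
width: 0.0
gripper_force: 5.7
```

Call:
{"op": "jog_arm", "data": {"plan": [{"fingers": -1, "translation": [0, 0, 0.4], "delta_rot": [0, 0, 0]}, {"fingers": -1, "translation": [0, 0, 0], "delta_rot": [0, 0, 0]}]}}

```text
t: 41.38
position: [0.5668, -0.2446, 0.0664]
tool_rot: [0.001, 0.818, 0.576, 0.001]
contact_force: [-4.6, 2.4, 14.0]
width: 0.001
gripper_force: 6.9
```

Call:
{"op": "jog_arm", "data": {"plan": [{"fingers": -1, "translation": [0, 0, -10], "delta_rot": [0, 0, 0]}, {"fingers": -1, "translation": [0, 0, -12], "delta_rot": [0, 0, 0]}, {"fingers": -1, "translation": [0, -20, 0], "delta_rot": [0, 0, 0]}, {"fingers": -1, "translation": [0, -32, 0], "delta_rot": [0, 0, 0]}, {"fingers": -1, "translation": [0, -32, 0], "delta_rot": [0, 0, 0]}, {"fingers": -1, "translation": [0, -32, 0], "delta_rot": [0, 0, 0]}, {"fingers": -1, "translation": [0, -25, 0], "delta_rot": [0, 0, 0]}, {"fingers": -1, "translation": [0, 0, 6], "delta_rot": [0, 0, 0]}, {"fingers": -1, "translation": [0, 0, 5], "delta_rot": [0, 0, 0]}, {"fingers": -1, "translation": [0, 0, 0], "delta_rot": [0, 0, 0]}]}}

```text
t: 42.22
position: [0.4339, -0.1972, 0.0746]
tool_rot: [0.0, 0.818, 0.576, 0.0]
contact_force: [0.3, 0.7, -1.0]
width: 0.002
gripper_force: 0.0
```

```bash
python3 corner.py C .068
```

```text
t 42.22 pos [ 0.4339 -0.1972  0.0746] F [ 0.3  0.7 -1. ] w 0.002 gf 0.0
rot in tool [ 0.0011 -0.0004 -0.0002] shift now mm [ 0.7 -0.2  6.6] shift after rot [ 0.7 -0.2  6.6]
```

B is home at 0.0664. Now C.

Call:
{"op": "jog_arm", "data": {"plan": [{"fingers": -1, "translation": [0.4, -0.2, 1], "delta_rot": [0, 0, 0]}, {"fingers": -1, "translation": [0, 0, 1], "delta_rot": [0, 0, 0]}, {"fingers": -1, "translation": [0, 0, 1], "delta_rot": [0, 0, 0]}, {"fingers": -1, "translation": [0, 0, 1], "delta_rot": [0, 0, 0]}, {"fingers": -1, "translation": [0, 0, 1], "delta_rot": [0, 0, 0]}, {"fingers": -1, "translation": [0, 0, 1], "delta_rot": [0, 0, 0]}, {"fingers": -1, "translation": [0, 0, 0.7], "delta_rot": [0, 0, 0]}, {"fingers": -1, "translation": [0, 0, 0.7], "delta_rot": [0, 0, 0]}, {"fingers": -1, "translation": [0, 0, 0.7], "delta_rot": [0, 0, 0]}, {"fingers": -1, "translation": [0, 0, 0], "delta_rot": [0, 0, 0]}]}}

```text
t: 43.05
position: [0.4336, -0.1967, 0.0675]
tool_rot: [0.001, 0.818, 0.576, 0.001]
contact_force: [-1.2, 0.1, 5.6]
width: 0.001
gripper_force: 2.5
```

Call:
{"op": "jog_arm", "data": {"plan": [{"fingers": -1, "translation": [0, 0, 0.7], "delta_rot": [0, 0, 0]}, {"fingers": -1, "translation": [0, 0, 0.7], "delta_rot": [0, 0, 0]}, {"fingers": -1, "translation": [0, 0, 0], "delta_rot": [0, 0, 0]}]}}

```text
t: 43.3
position: [0.4335, -0.1968, 0.0666]
tool_rot: [0.001, 0.818, 0.576, 0.0]
contact_force: [-3.9, 1.1, 9.5]
width: -0.003
gripper_force: 4.8
```

Call:
{"op": "jog_arm", "data": {"plan": [{"fingers": -1, "translation": [0, 0, 0.5], "delta_rot": [0, 0, 0]}, {"fingers": -1, "translation": [0, 0, 0.5], "delta_rot": [0, 0, 0]}, {"fingers": -1, "translation": [0, 0, 0], "delta_rot": [0, 0, 0]}]}}

```text
t: 43.55
position: [0.4335, -0.1968, 0.0664]
tool_rot: [0.001, 0.818, 0.576, 0.001]
contact_force: [-7.0, 2.2, 17.9]
width: -0.003
gripper_force: 8.5
```

C is home. Now D.

Call:
{"op": "jog_arm", "data": {"plan": [{"fingers": -1, "translation": [0, 0, -10], "delta_rot": [0, 0, 0]}, {"fingers": -1, "translation": [0, 0, -12], "delta_rot": [0, 0, 0]}, {"fingers": -1, "translation": [17, 0, 0], "delta_rot": [0, 0, 0]}, {"fingers": -1, "translation": [26, 0, 0], "delta_rot": [0, 0, 0]}, {"fingers": -1, "translation": [26, 0, 0], "delta_rot": [0, 0, 0]}, {"fingers": -1, "translation": [22, 0, 0], "delta_rot": [0, 0, 0]}, {"fingers": -1, "translation": [13, 0, 0], "delta_rot": [0, 0, 0]}, {"fingers": -1, "translation": [0, 0, 6], "delta_rot": [0, 0, 0]}, {"fingers": -1, "translation": [0, 0, 5], "delta_rot": [0, 0, 0]}, {"fingers": -1, "translation": [0, 0, 0], "delta_rot": [0, 0, 0]}]}}

```text
t: 44.38
position: [0.468, -0.099, 0.0745]
tool_rot: [-0.0, 0.818, 0.576, -0.0]
contact_force: [-0.3, 0.1, -0.4]
width: -0.002
gripper_force: 0.0
```

Call:
{"op": "jog_arm", "data": {"plan": [{"fingers": -1, "translation": [0.4, 0.5, 1], "delta_rot": [0, 0, 0]}, {"fingers": -1, "translation": [0, 0, 1], "delta_rot": [0, 0, 0]}, {"fingers": -1, "translation": [0, 0, 1], "delta_rot": [0, 0, 0]}, {"fingers": -1, "translation": [0, 0, 1], "delta_rot": [0, 0, 0]}, {"fingers": -1, "translation": [0, 0, 1], "delta_rot": [0, 0, 0]}, {"fingers": -1, "translation": [0, 0, 0.7], "delta_rot": [0, 0, 0]}, {"fingers": -1, "translation": [0, 0, 0.7], "delta_rot": [0, 0, 0]}, {"fingers": -1, "translation": [0, 0, 0.7], "delta_rot": [0, 0, 0]}, {"fingers": -1, "translation": [0, 0, 0.7], "delta_rot": [0, 0, 0]}, {"fingers": -1, "translation": [0, 0, 0], "delta_rot": [0, 0, 0]}]}}

```text
t: 45.22
position: [0.4693, -0.0985, 0.0684]
tool_rot: [0.0, 0.818, 0.576, 0.001]
contact_force: [-2.6, 0.4, 5.7]
width: 0.0
gripper_force: 2.6
```

Call:
{"op": "jog_arm", "data": {"plan": [{"fingers": -1, "translation": [0, 0, 0.6], "delta_rot": [0, 0, 0]}, {"fingers": -1, "translation": [0, 0, 0.6], "delta_rot": [0, 0, 0]}, {"fingers": -1, "translation": [0, 0, 0], "delta_rot": [0, 0, 0]}]}}

```text
t: 45.47
position: [0.4693, -0.0984, 0.0674]
tool_rot: [0.0, 0.818, 0.576, 0.001]
contact_force: [-3.0, 1.6, 6.8]
width: -0.0
gripper_force: 3.7
```

Call:
{"op": "jog_arm", "data": {"plan": [{"fingers": -1, "translation": [0, 0, 0.6], "delta_rot": [0, 0, 0]}, {"fingers": -1, "translation": [0, 0, 0.6], "delta_rot": [0, 0, 0]}, {"fingers": -1, "translation": [0, 0, 0], "delta_rot": [0, 0, 0]}]}}

```text
t: 45.72
position: [0.4693, -0.0984, 0.0664]
tool_rot: [0.0, 0.818, 0.576, 0.001]
contact_force: [-5.1, 0.6, 10.9]
width: -0.002
gripper_force: 4.6
```

Call:
{"op": "jog_arm", "data": {"plan": [{"fingers": -1, "translation": [0, 0, 0.5], "delta_rot": [0, 0, 0]}, {"fingers": -1, "translation": [0, 0, 0.4], "delta_rot": [0, 0, 0]}, {"fingers": -1, "translation": [0, 0, 0], "delta_rot": [0, 0, 0]}]}}

```text
t: 45.97
position: [0.4693, -0.0984, 0.0662]
tool_rot: [0.001, 0.818, 0.576, 0.001]
contact_force: [-7.2, 2.1, 16.6]
width: -0.003
gripper_force: 8.0
```

All four corners stop at the same height, 0.0664 ±0.0002. I do a short check press at A and B.

Call:
{"op": "jog_arm", "data": {"plan": [{"fingers": -1, "translation": [0, 0, -10], "delta_rot": [0, 0, 0]}, {"fingers": -1, "translation": [0, 0, -12], "delta_rot": [0, 0, 0]}, {"fingers": -1, "translation": [0, 20, 0], "delta_rot": [0, 0, 0]}, {"fingers": -1, "translation": [0, 32, 0], "delta_rot": [0, 0, 0]}, {"fingers": -1, "translation": [0, 32, 0], "delta_rot": [0, 0, 0]}, {"fingers": -1, "translation": [0, 32, 0], "delta_rot": [0, 0, 0]}, {"fingers": -1, "translation": [0, 24, 0], "delta_rot": [0, 0, 0]}, {"fingers": -1, "translation": [0, 0, 6], "delta_rot": [0, 0, 0]}, {"fingers": -1, "translation": [0, 0, 6], "delta_rot": [0, 0, 0]}, {"fingers": -1, "translation": [0, 0, 0], "delta_rot": [0, 0, 0]}]}}

```text
t: 46.8
position: [0.6, -0.1454, 0.0731]
tool_rot: [-0.001, 0.818, 0.576, -0.0]
contact_force: [0.3, 0.1, -1.0]
width: -0.003
gripper_force: 0.0
```

Call:
{"op": "jog_arm", "data": {"plan": [{"fingers": -1, "translation": [0, 0, 1], "delta_rot": [0, 0, 0]}, {"fingers": -1, "translation": [0, 0, 1], "delta_rot": [0, 0, 0]}, {"fingers": -1, "translation": [0, 0, 1], "delta_rot": [0, 0, 0]}, {"fingers": -1, "translation": [0, 0, 1], "delta_rot": [0, 0, 0]}, {"fingers": -1, "translation": [0, 0, 1], "delta_rot": [0, 0, 0]}, {"fingers": -1, "translation": [0, 0, 1], "delta_rot": [0, 0, 0]}, {"fingers": -1, "translation": [0, 0, 1], "delta_rot": [0, 0, 0]}, {"fingers": -1, "translation": [0, 0, 1], "delta_rot": [0, 0, 0]}, {"fingers": -1, "translation": [0, 0, 0.7], "delta_rot": [0, 0, 0]}, {"fingers": -1, "translation": [0, 0, 0], "delta_rot": [0, 0, 0]}]}}

```text
t: 47.63
position: [0.6011, -0.1457, 0.0664]
tool_rot: [0.0, 0.818, 0.576, 0.001]
contact_force: [-2.0, -0.3, 3.8]
width: 0.0
gripper_force: 2.1
```

Call:
{"op": "jog_arm", "data": {"plan": [{"fingers": -1, "translation": [0, 0, 0.7], "delta_rot": [0, 0, 0]}, {"fingers": -1, "translation": [0, 0, 0.7], "delta_rot": [0, 0, 0]}, {"fingers": -1, "translation": [0, 0, 0.2], "delta_rot": [0, 0, 0]}, {"fingers": -1, "translation": [0, 0, 0], "delta_rot": [0, 0, 0]}]}}

```text
t: 47.97
position: [0.6012, -0.1458, 0.0662]
tool_rot: [0.001, 0.818, 0.576, 0.001]
contact_force: [-6.0, 0.8, 14.5]
width: -0.002
gripper_force: 7.1
```

Call:
{"op": "jog_arm", "data": {"plan": [{"fingers": -1, "translation": [0, 0, -10], "delta_rot": [0, 0, 0]}, {"fingers": -1, "translation": [0, 0, -12], "delta_rot": [0, 0, 0]}, {"fingers": -1, "translation": [-17, 0, 0], "delta_rot": [0, 0, 0]}, {"fingers": -1, "translation": [-26, 0, 0], "delta_rot": [0, 0, 0]}, {"fingers": -1, "translation": [-26, 0, 0], "delta_rot": [0, 0, 0]}, {"fingers": -1, "translation": [-22, 0, 0], "delta_rot": [0, 0, 0]}, {"fingers": -1, "translation": [-14, 0, 0], "delta_rot": [0, 0, 0]}, {"fingers": -1, "translation": [0, 0, 6], "delta_rot": [0, 0, 0]}, {"fingers": -1, "translation": [0, 0, 6], "delta_rot": [0, 0, 0]}, {"fingers": -1, "translation": [0, 0, 0], "delta_rot": [0, 0, 0]}]}}

```text
t: 48.8
position: [0.5652, -0.2438, 0.0726]
tool_rot: [-0.001, 0.818, 0.576, 0.0]
contact_force: [-1.2, 0.5, -0.4]
width: -0.001
gripper_force: 0.0
```

Call:
{"op": "jog_arm", "data": {"plan": [{"fingers": -1, "translation": [0, 0, 1], "delta_rot": [0, 0, 0]}, {"fingers": -1, "translation": [0, 0, 1], "delta_rot": [0, 0, 0]}, {"fingers": -1, "translation": [0, 0, 1], "delta_rot": [0, 0, 0]}, {"fingers": -1, "translation": [0, 0, 1], "delta_rot": [0, 0, 0]}, {"fingers": -1, "translation": [0, 0, 1], "delta_rot": [0, 0, 0]}, {"fingers": -1, "translation": [0, 0, 1], "delta_rot": [0, 0, 0]}, {"fingers": -1, "translation": [0, 0, 0.7], "delta_rot": [0, 0, 0]}, {"fingers": -1, "translation": [0, 0, 0.7], "delta_rot": [0, 0, 0]}, {"fingers": -1, "translation": [0, 0, 0.7], "delta_rot": [0, 0, 0]}, {"fingers": -1, "translation": [0, 0, 0], "delta_rot": [0, 0, 0]}]}}

```text
t: 49.63
position: [0.5656, -0.2446, 0.0664]
tool_rot: [0.0, 0.818, 0.576, 0.001]
contact_force: [-1.6, 0.7, 3.2]
width: 0.001
gripper_force: 1.3
```

Firm at A. I finish B, then retreat upward and look.

Call:
{"op": "jog_arm", "data": {"plan": [{"fingers": -1, "translation": [0, 0, 0.7], "delta_rot": [0, 0, 0]}, {"fingers": -1, "translation": [0, 0, 0.7], "delta_rot": [0, 0, 0]}, {"fingers": -1, "translation": [0, 0, 0.2], "delta_rot": [0, 0, 0]}, {"fingers": -1, "translation": [0, 0, 0], "delta_rot": [0, 0, 0]}]}}

```text
t: 49.97
position: [0.5658, -0.2447, 0.0663]
tool_rot: [0.001, 0.818, 0.576, 0.001]
contact_force: [-5.2, 1.3, 11.9]
width: 0.001
gripper_force: 6.2
```

Call:
{"op": "jog_arm", "data": {"plan": [{"fingers": -1, "translation": [0, 0, -10], "delta_rot": [0, 0, 0]}, {"fingers": -1, "translation": [0, 0, -20], "delta_rot": [0, 0, 0]}, {"fingers": -1, "translation": [0, 0, -25], "delta_rot": [0, 0, 0]}, {"fingers": -1, "translation": [0, 0, -25], "delta_rot": [0, 0, 0]}, {"fingers": -1, "translation": [0, 0, -25], "delta_rot": [0, 0, 0]}, {"fingers": -1, "translation": [-20, -20, 0], "delta_rot": [0, 0, 0]}, {"fingers": -1, "translation": [-25, -25, 0], "delta_rot": [0, 0, 0]}, {"fingers": -1, "translation": [-25, -25, 0], "delta_rot": [0, 0, 0]}, {"fingers": -1, "translation": [-25, -25, 0], "delta_rot": [0, 0, 0]}, {"fingers": -1, "translation": [0, 0, 0], "delta_rot": [0, 0, 0]}]}}

```text
t: 50.8
position: [0.44, -0.3038, 0.1704]
tool_rot: [0.0, 0.819, 0.574, -0.0]
contact_force: [-0.4, 0.4, 0.0]
width: 0.003
gripper_force: 0.0
```

Run:
```python
from workcell import optics
from h import *
T=optics.get_image("top");S=optics.get_image("side")
lidpose(T,S,.0805,[.5165,-.1695,-.346],tb=(320,170,75,100))
out=np.zeros((480,800,3),np.uint8)
out[:,:400]=cv2.resize(T["image"][165:285,310:410],(400,480));out[:,400:]=cv2.resize(S["image"][130:250,270:370],(400,480))
cv2.imwrite("pics/end.png",out[:,:,::-1])
```

```text
T [ 0.517  -0.1697 -0.3455] [-0.1 -0.1  0.1  0.  -0.1 -0.   0.1  0. ] [52 55 54 56]
S 3 [ 0.5171 -0.1747 -0.3345] [-0.3 -0.1 -0.1 -0.   0.3  0. ]
```

View pics/end.png

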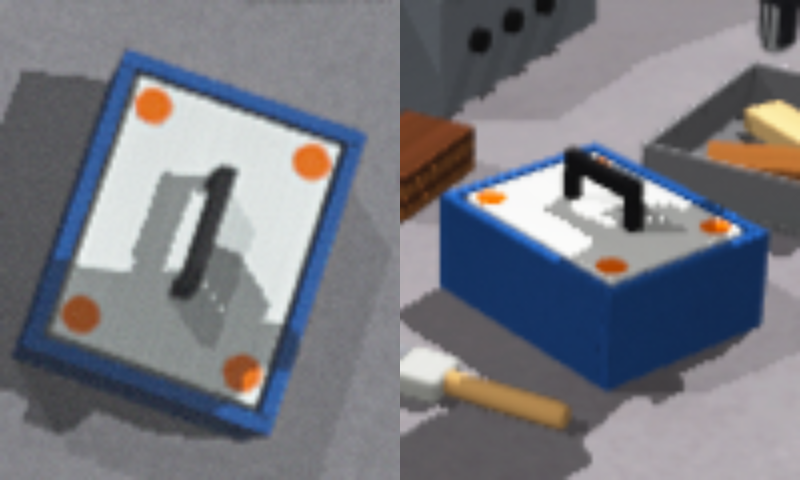

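The picture shows the lid flush inside the rim all round, the four discs at equal height and the arm clear. I'm handing in.

```bash
python3 -c "
from workcell import manip;print(manip.hand_in())"
```

```text
the job is handed in; nothing more can be done
None
```

The lid is on and pressed home at all four corners over three rounds, flush with the rim in the last picture, highest reading while pressing about 20 N (under 2.5 kg); handed in at about 51 s with the arm clear.

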